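# Lift a keyed holder out of the angle cradle for inspection

### The arm

A 7-joint arm with a two-finger parallel gripper is mounted at the origin on the work surface. World frame = base frame: x ahead of the robot, y to its left, z up, the work surface at z = 0. Lengths are in mm, angles in rad, forces in N, time in s.
With the tool pointing down it reaches from about 400 to 875 mm from the base axis. Payload 6.5 kg.
Tool frame: the origin (TCP) lies between the finger pads; the fingertips stand 25 mm ahead of it and the grasp point (between the pads) lies 6 mm ahead of it (r.tcp_to_tips is the distance from the TCP to the fingertips, in mm); y points along the fingers, z is the direction in which the jaws open and shut, and the axes are right-handed (so a half turn about y gives the same grasp; the last joint's range is limited). The gripper opens to 85 mm and grips with 20 to 120 N. Pads are 22 mm wide; open, the fingers measure 114 mm over their backs; the gripper's body (76 mm by 85 mm) begins 54 mm behind the grasp point. The pads swing forward as they close: fully open they stand 13 mm farther back than shut.
Start: joints at [1.089, 0.536, -0.004, 1.538, 0.003, 1.067, -0.071], TCP at [262.545, -594.609, 256.29] pointing down, gripper open.
Joint ranges: [-2.7, 2.7], [-0.37, 2.16], [-1.27, 1.26], [0.24, 2.4], [-1.31, 4.45], [0.19, 1.91], [-2.76, 2.76]. Speed limits (rad/s): [2.39, 2.39, 3.14, 3.14, 3.14, 3.14, 3.14].

### API

Orientations are given as a 3x3 rotation matrix whose columns are the frame's x, y, z axes.
In Python, from plant import monitor, eyes, r gives the robot as it stands. The module is installed in compiled form; this text tells all that it offers.
- The arm moves only by the tool jog_arm, never from a script. Its argument "increments" is a list of rows, each a list of 4 numbers: the shift along the tool's x, y, z in m, then the turn about the tool's y in rad. A call has exactly 5 rows; each row shifts and turns the pose as measured when the row begins, along the tool's axes as they then stand; what a row does not reach is not made up. A row lasts 1/10 s, in which the tool goes at most 50 mm and 8.59 degrees, less where a joint would pass 70% of its speed; a pose out of reach is approached as far as the arm can. A call is refused whole if a number of a shift passes 0.05 or a number of a turn 0.15, either way. A call with a gripper value outside its range is refused whole. "fingers" is the opening, from 0 (shut) to 1 (fully open), set as the call begins (left out, the last holds). The fingers move at their own pace and stop on an object; "grip_force" is the grip in N (left out, the last holds). Time passes only in rows, so rows that do not move let the fingers close, or fill a call up. It gives the time, the measured TCP pose, the force and the opening at its end, in the units of the state.
- monitor.get_obs(): the state, without advancing time (a new reading comes with each control period).
- eyes.get_image(name): name is "side" or "top" or "wrist"; returns a dict with "img" (384x512x3 uint8, red, green, blue), "camera_matrix" (3x3 intrinsics, pixels), "pose" (4x4, takes a point from camera to world coordinates); the wrist camera has in their place "mount" (4x4, takes a point from camera to tool coordinates, whose origin is the TCP and whose axes are the tool frame's). Camera axes: x right, y down, z forward; pixel columns grow to the right and rows downward; lengths in mm; the calibration is good to about 2 mm. The wrist camera is an equidistant fisheye: a pixel r from the principal point sees the ray r / f radians off the axis. A picture is of the moment at which its call begins: read the wrist's pose just before it. There is no depth.
- r.job_done(): hands the job in, once; it reports no verdict.
Trained networks look in the newest picture that a camera, given by its name, has taken for a name from the list of things; names that differ only in an ending like _2 or _b are one class to them, and where a whole thing is asked for, a point or a joint stands for the part that bears it (a point fixed in the world has none). Each returns a list of dicts, best first, with "score" (0 to 1); they miss things now and then, are a little off and sometimes report something else, mostly with a low value. They report only what shows in the picture. A call takes as long as a camera call. They do not tell look-alikes from the thing itself.
- eyes.cut_out(name, camera): "mask" (384x512 bool, what is visible of it) and "extent" ([left, top, width, height] in pixels, round what is visible of it).
- eyes.place_of(name, camera): "location" ([row, column] in pixels: a listed point, or the origin of a listed thing).
The state is a dict: "time": time; "qpos": joint angles; "joint_vel": joint speeds; "joint_torque": joint torques, N m; "ee_pos": TCP position; "eef_rot": TCP orientation; "ft_force": force on the tool from outside, world axes, zero at the start; "wrist_torque": the same for the moment, N m; "gripper_width": finger opening in mm.
Only numpy, scipy, OpenCV 4.12 (cv2) and the standard library are available. Lean on these libraries where they do the work, as an engineer would, in place of code of your own. Each camera call takes 0.05 s, during which the arm holds its last target.

### The job

Three metal holders are keyed together side by side in the sloping angle cradle under the light bar. Grip the holder with the plain flat fin and draw it gently straight out of its bed, along the fin and never sideways, so that the other two holders stay seated; then stand it upright in the middle of the inspection stand's plate, lowering it gently until it rests there before you let go. The plate's height has been set by hand, so feel for it, and leave everything else on the bench as it is.

Things in the scene. Friction and masses are not known exactly. Their poses are not given: they have to be found in the camera images.
- finned_holder: Loose bare aluminium block, 90 (x) x 55 (y) x 45 mm (z), 0.4 to 0.65 kg, with a flat fin on top. Full-height T key on its +y side (13 mm proud, head 30 mm wide) and matching slot in its -y side, about 1 mm play: it leaves its neighbours only along its own z. Sits in any of the cradle's 3 places, 56 mm apart. Origin: centre of underside; seated, its axes equal those of bed.
- fin (a point): Point to grip on the finned holder, in its steel fin, 83 mm above the holder's underside; axes as the holder's. The plain flat fin is 12 mm thick (x), 42 mm wide (y) and reaches from 45 to 105 mm above the underside (a 22 x 50 mm foot up to 49 mm). Grip it by its two broad faces, fingers closing along the holder's x.
- knob_holder: Holder with a round black fluted knob, 38 mm across, on a short stem 8 mm to +y of centre; top 80 mm above the underside. Body, T key and slot as the finned holder's; 0.7 kg, loose, seated beside it; must stay seated; it rides up (felt as added weight) if the finned holder is pulled askew. Origin: centre of underside; z: straight out of the bed.
- dop_holder: Holder with a turned brass spindle, 26 mm across at its foot; top 89 mm above the underside. Body, T key and slot as the finned holder's; 0.7 kg, loose, seated beside it; must stay seated; it rides up (felt as added weight) if the finned holder is pulled askew. Origin: centre of underside; z: straight out of the bed.
- cradle: Fixed dark steel cradle, base 200 x 250 mm; origin: centre of its underside, z up. Bed slopes 30 degrees, low edge at -x (robot's side); 20 mm walls along low and high edges, 45 mm keyed ends. Light bar overhead along y, 20 x 16 x 250 mm, centre line at x -1.5, z 317 mm, on posts at x 95, y +-118 mm with arms forward at bar height: it blocks a tool coming straight down.
- bed (a point): Centre of the bed's surface, 65 mm above the table over the cradle's origin. z: square to the bed, leaning 30 degrees from vertical towards the cradle's -x; x: up the slope; y: level, along the row. A seated holder's origin has z = 0 here; it is free of its neighbours once lifted 45 mm along this z.
- stand: Fixed inspection stand, 130 x 130 mm base with a clamping knob; origin: centre of its underside on the table. A level 130 x 130 mm plate is carried centred over it: aluminium, topped by a springy 8 mm dark rubber pad that gives 1 mm per 6 N. The pad's top is anywhere from 52 to 122 mm above the table and no reading of it is given: feel for it or look. The plate itself does not sink.
- oil_bottle: Bystander: small amber bottle, 48 mm across, 110 mm high. Leave it alone. Origin: centre of its underside.
- screwdriver: Bystander: screwdriver lying on the table. Leave it alone. Origin: centre of its underside as built (screwdriver: along x).
- dop_stick: Bystander: short turned brass stick standing, 24 mm across, 65 mm high. Leave it alone. Origin: centre of its underside.
- pot: Bystander: open white cup, 80 mm across, 70 mm high. Leave it alone. Origin: centre of its underside.
- gauge_block: Bystander: steel bar 100 x 30 x 30 mm. Leave it alone. Origin: centre of its underside.
- lap_ring: Bystander: flat copper ring 90 mm across, 12 mm high. Leave it alone. Origin: centre of its underside.
- parts_tray: Bystander: open grey tray 120 x 160 x 30 mm. Leave it alone. Origin: centre of its underside.
There are look-alikes about, which are no part of the job. What is shaped like the finned_holder but blue is not meant.

How it is judged (in metres and radians):
On the way, in this order (a step that is already met when the one before it is completed fails the run):
1. the finned holder is held in the gripper, drawn clear of its neighbours along the bed's z, the others still seated (z of finned_holder in the frame of bed above 0.05 m and contact force between finned_holder and the fingers above 2 N and z of each of knob_holder, dop_holder in the frame of bed below 0.006 m), for 0.1 s.
2. the holder, upright and over the middle of the stand, rests on the plate while still held (contact force between finned_holder and stand above 1 N and contact force between finned_holder and the fingers above 1 N and angle between finned_holder's own z axis and vertical below 0.15 rad and horizontal distance between finned_holder and stand below 0.025 m), for 0.05 s.
At the end, for the whole second after the job is handed in: The finned holder stands released and at rest on the stand's plate, upright within 0.08 rad, its centre within 25 mm of the plate's; the other two holders are still seated in the cradle (lifted less than 6 mm, leaning less than 0.08 rad) (horizontal distance between finned_holder and stand below 0.025 m and angle between finned_holder's own z axis and vertical below 0.08 rad and contact force between finned_holder and stand above 2 N and contact force between finned_holder and the fingers below 0.1 N and linear speed of finned_holder below 0.02 m/s and z of each of knob_holder, dop_holder in the frame of bed below 0.006 m and angle between the z axis of each of knob_holder, dop_holder and the z axis of bed, either way round below 0.08 rad); the robot touches nothing.
It fails at once if the finned holder is forced against a neighbour or the cradle with more than 30 N (contact force between finned_holder and knob_holder above 30 N or contact force between finned_holder and dop_holder above 30 N or contact force between finned_holder and cradle above 30 N).
It fails at once if another holder is drawn more than 10 mm out of its bed (z of any of knob_holder, dop_holder in the frame of bed above 0.01 m).
It fails at once if the holder is pressed on the stand with more than 30 N (contact force between finned_holder and stand above 30 N).
It fails at once if something else on the bench is moved more than 30 mm (distance of any of oil_bottle, screwdriver, dop_stick, pot, gauge_block, lap_ring, parts_tray from where it was at the start of the episode above 0.03 m).
It also fails if it takes over 58 s, if anything falls off the work surface, if the arm or the gripper's body presses on something with over 40 N, if the wrist force passes 120 N, or if a joint passes its speed limit or range.

## Working session

There is one attempt and no reset: what is moved stays moved. The work goes in short steps, Python scripts to look and compute and a tool call to move; the robot and the scene stay as the last step left them, time stands still between calls to the robot, and variables do not carry over. Pictures are saved under pics/ and viewed, and the job is handed in when it is done.

Besides the shell and the picture viewer there is one more tool, called as a command line: name --pt "numbers of a row" for each row, then --argument value for the rest. jog_arm: Moves the arm, as the interface text tells. Its arguments: {"type":"object","properties":{"increments":{"type":"array"},"fingers":{"type":"number"},"grip_force":{"type":"number"}},"required":["increments"]}

```bash
mkdir -p pics; ls; python3 - <<'E'
from plant import monitor, eyes, r
import cv2, numpy as np
np.set_printoptions(precision=4,suppress=True)
o=monitor.get_obs()
for k,v in o.items(): print(k,np.array(v))
print(r.tcp_to_tips)
for c in ["side","top","wrist"]:
    d=eyes.get_image(c); cv2.imwrite(f"pics/a_{c}.png",d["img"][:,:,::-1])
    print(c,d["camera_matrix"],d.get("pose",d.get("mount")))
E
```

```text
pics
time 0.0
qpos [ 1.0888  0.5372 -0.0044  1.5389  0.0026  1.0673 -0.0712]
joint_vel [-0.0006  0.0001  0.0011  0.0004 -0.0005  0.0017  0.0001]
joint_torque [ -0.0005 -58.342    1.0488 -25.9107   0.0124   0.0095   0.    ]
ee_pos [ 262.2904 -594.0699  255.3827]
eef_rot [[-0.9148 -0.0009  0.404 ]
 [-0.404   0.0016 -0.9148]
 [ 0.0002 -1.     -0.0018]]
ft_force [ 0.7314 -0.4643 -0.1214]
wrist_torque [-0.0843  0.0112  0.0394]
gripper_width 85.47631798759842
25.0
side [[484.8845   0.     254.727 ]
 [  0.     484.8845 191.885 ]
 [  0.       0.       1.    ]] [[  -0.6903   -0.4467    0.5692 -262.7823]
 [  -0.7234    0.4086   -0.5566  833.7638]
 [   0.0161   -0.7959   -0.6052 1008.4571]
 [   0.        0.        0.        1.    ]]
top [[354.9654   0.     258.5597]
 [  0.     354.9654 196.9855]
 [  0.       0.       1.    ]] [[   0.0212   -0.9976    0.0664  488.9336]
 [  -0.9997   -0.0206    0.0089   18.5888]
 [  -0.0075   -0.0666   -0.9978 1259.8697]
 [   0.        0.        0.        1.    ]]
wrist [[297.3186   0.     254.5354]
 [  0.     297.3186 187.5386]
 [  0.       0.       1.    ]] [[  -0.        0.9472    0.3207  -83.2767]
 [  -0.0009   -0.3207    0.9472 -118.1248]
 [   1.       -0.0003    0.0009    1.329 ]
 [   0.        0.        0.        1.    ]]
```

View pics/a_side.png

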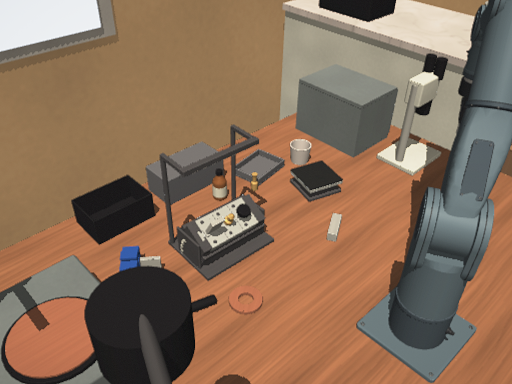

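View pics/a_top.png

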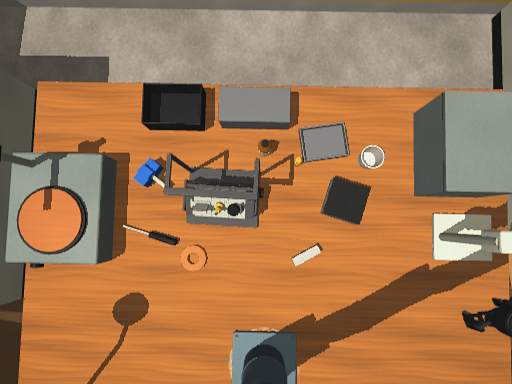

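View pics/a_wrist.png

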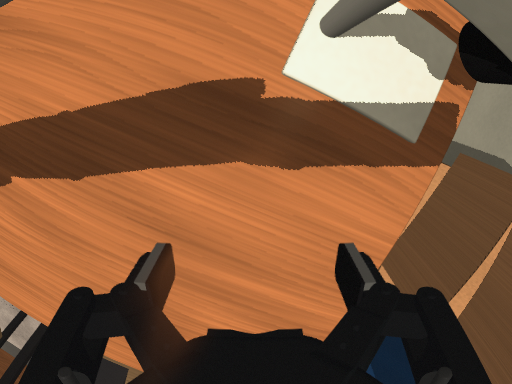

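```bash
python3 - <<'E'
import cv2
a=cv2.imread('pics/a_side.png')[110:290,100:360]; cv2.imwrite('pics/b_side.png',cv2.resize(a,None,fx=3,fy=3,interpolation=cv2.INTER_CUBIC))
a=cv2.imread('pics/a_top.png')[120:280,110:400]; cv2.imwrite('pics/b_top.png',cv2.resize(a,None,fx=2.75,fy=2.75,interpolation=cv2.INTER_CUBIC))
E
python3 - <<'E'
from plant import monitor, eyes, r
for c in ["side","top"]:
  for n in ["finned_holder","fin","knob_holder","dop_holder","cradle","stand"]:
    print(c,n,[( [round(float(x)) for x in e["location"]],round(e["score"],2)) for e in eyes.place_of(n,c)])
E
```

```text
side finned_holder [([264, 119], 0.87)]
side fin [([226, 217], 0.92), ([261, 153], 0.61)]
side knob_holder [([219, 236], 0.77)]
side dop_holder [([224, 219], 0.91)]
side cradle [([242, 223], 0.57), ([222, 215], 0.57), ([226, 224], 0.49)]
side stand [([186, 311], 0.93)]
top finned_holder [([197, 207], 0.75), ([169, 144], 0.75), ([160, 367], 0.69), ([139, 323], 0.34)]
top fin [([209, 200], 0.76), ([182, 158], 0.69)]
top knob_holder [([200, 238], 0.91), ([149, 263], 0.45)]
top dop_holder [([199, 220], 0.58)]
top cradle [([197, 223], 0.81)]
top stand [([200, 343], 0.74), ([199, 220], 0.7)]
```

View pics/b_side.png

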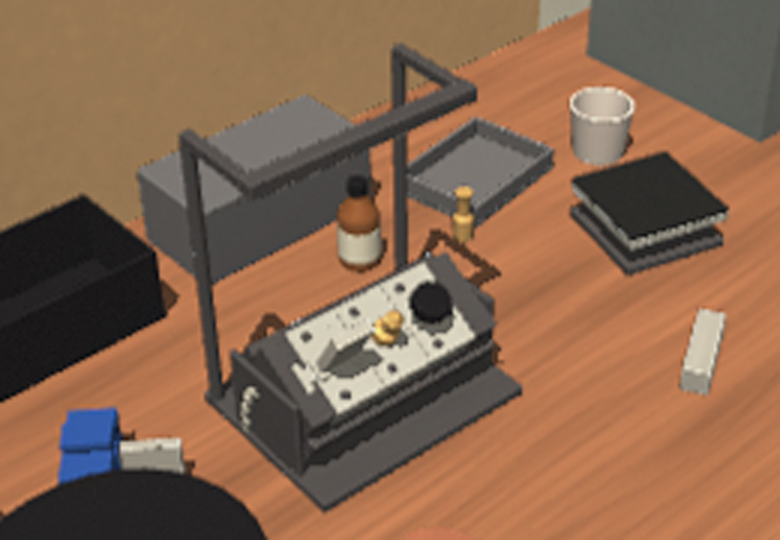

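View pics/b_top.png

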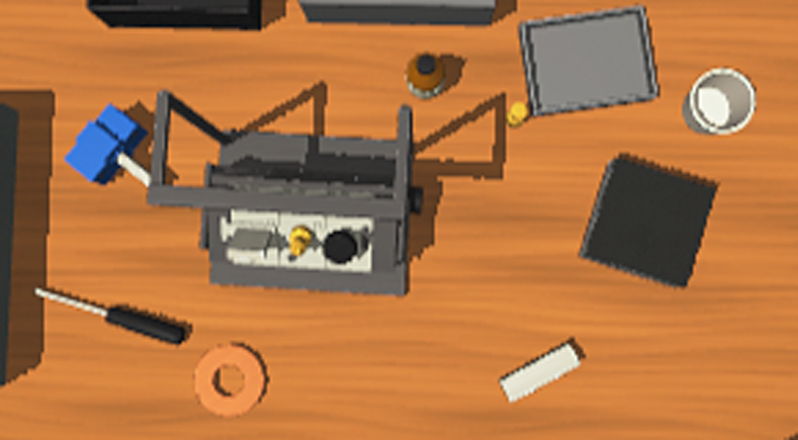

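```bash
python3 - <<'E'
import cv2
a=cv2.imread('pics/a_side.png')[190:280,160:280]; cv2.imwrite('pics/c_side.png',cv2.resize(a,None,fx=6.5,fy=6.5,interpolation=cv2.INTER_CUBIC))
a=cv2.imread('pics/a_top.png')[145:235,155:275]; cv2.imwrite('pics/c_top.png',cv2.resize(a,None,fx=6.5,fy=6.5,interpolation=cv2.INTER_CUBIC))
E
```

```text
(no output)
```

View pics/c_side.png

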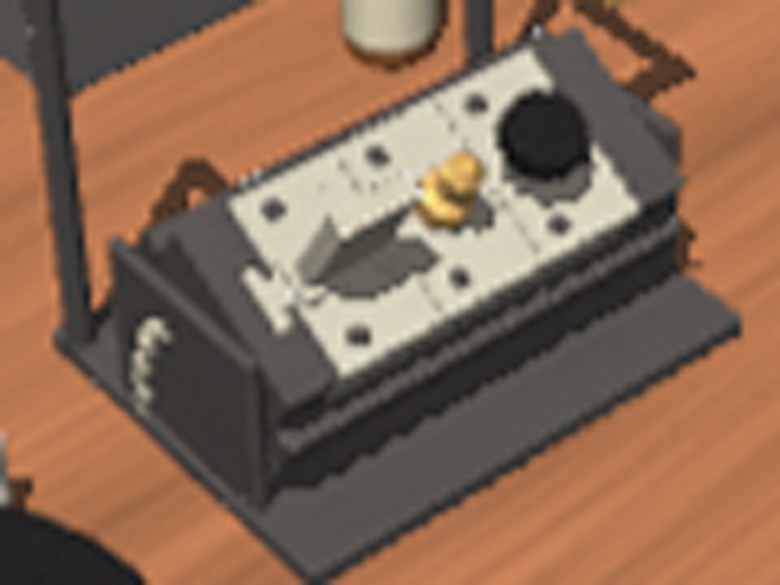

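View pics/c_top.png

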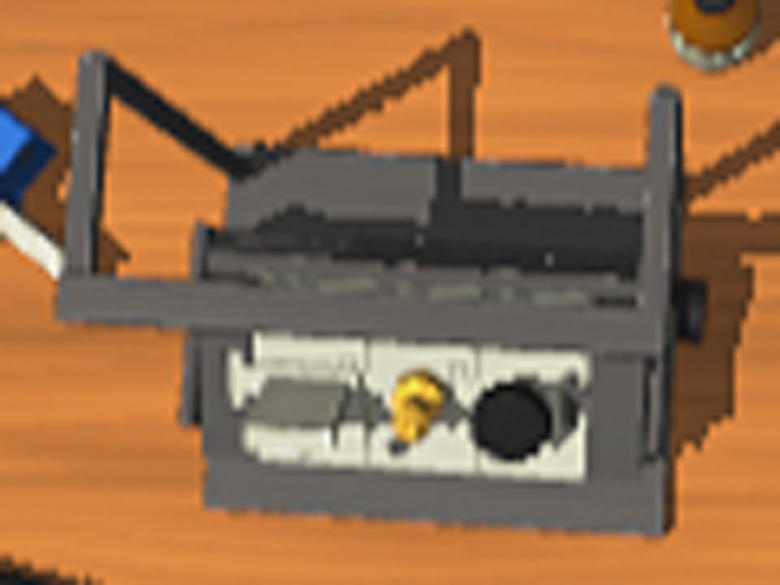

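```bash
cat > h.py <<'E'
import numpy as np, pickle
from scipy.optimize import least_squares
np.set_printoptions(precision=3,suppress=True)
CAM={
'side':(np.array([[484.8845,0,254.727],[0,484.8845,191.885],[0,0,1]]),np.array([[-.6903,-.4467,.5692,-262.7823],[-.7234,.4086,-.5566,833.7638],[.0161,-.7959,-.6052,1008.4571],[0,0,0,1]])),
'top':(np.array([[354.9654,0,258.5597],[0,354.9654,196.9855],[0,0,1]]),np.array([[.0212,-.9976,.0664,488.9336],[-.9997,-.0206,.0089,18.5888],[-.0075,-.0666,-.9978,1259.8697],[0,0,0,1]]))}
def proj(c,P):
    K,T=CAM[c]; p=(np.asarray(P)-T[:3,3])@T[:3,:3]; q=p@K.T; return q[...,:2]/q[...,2:]
def ray(c,uv):
    K,T=CAM[c]; d=T[:3,:3]@np.linalg.solve(K,[uv[0],uv[1],1]); return T[:3,3],d/np.linalg.norm(d)
def onz(c,uv,z):
    o,d=ray(c,uv); return o+d*(z-o[2])/d[2]
s=.5;c3=3**.5/2
BR=np.array([[c3,0,-s],[0,1,0],[s,0,c3]])
def bed(p): return BR@np.asarray(p,float)+[0,0,65]
def cradle(par,p):
    x,y,a=par; ca,sa=np.cos(a),np.sin(a); return np.array([[ca,-sa,0],[sa,ca,0],[0,0,1]])@p+[x,y,0]
E
cat > fit.py <<'E'
from h import *
obs=[]
S=lambda x,y:(160+x/6.5,190+y/6.5)
T=lambda x,y:(155+x/6.5,145+y/6.5)
obs+=[('side',bed([-45,83.5,45]),S(340,378)),('side',bed([-45,-83.5,45]),S(640,207)),('side',bed([45,-83.5,45]),S(535,50)),('side',bed([45,83.5,45]),S(230,207)),
('side',np.array([-100,-125,0.]),S(738,335)),
('top',np.array([-100,-125,0.]),T(668,535)),('top',np.array([-100,125,0.]),T(203,508)),('top',bed([-45,-83.5,45]),T(587,478)),('top',bed([-45,83.5,45]),T(245,460)),('top',np.array([-11.5,125,325.]),T(57,318))]
f=lambda p:np.concatenate([proj(c,cradle(p,P))-uv for c,P,uv in obs])
r=least_squares(f,[490,110,0],loss='soft_l1'); print(r.x); print(f(r.x).reshape(-1,2))
# separate
for c in ('side','top'):
    g=lambda p:np.concatenate([proj(cc,cradle(p,P))-uv for cc,P,uv in obs if cc==c]); print(c,least_squares(g,[490,110,0],loss='soft_l1').x)
print('fin grip',cradle(r.x,bed([0,56,83])), proj('side',cradle(r.x,bed([0,56,105]))),proj('top',cradle(r.x,bed([0,56,105]))))
# stand: top corners of pad
E
python3 fit.py
```

```text
[562.024 154.683  -0.031]
[[ 0.725 -0.364]
 [-0.261 -0.152]
 [-1.482 -0.558]
 [-0.269 -0.617]
 [ 2.831  1.031]
 [-0.745  1.988]
 [ 0.351  2.452]
 [-0.465 -0.952]
 [ 1.952 -0.795]
 [-0.767 -0.115]]
side [561.517 155.435  -0.03 ]
top [562.419 154.123  -0.03 ]
fin grip [522.267 211.934 136.88 ] [218.069 221.226] [199.157 212.167]
```

```bash
python3 - <<'E'
import cv2
a=cv2.imread('pics/a_side.png')[155:210,280:353]; cv2.imwrite('pics/d_side.png',cv2.resize(a,None,fx=10,fy=10,interpolation=cv2.INTER_CUBIC))
a=cv2.imread('pics/a_top.png')[170:230,310:382]; cv2.imwrite('pics/d_top.png',cv2.resize(a,None,fx=9,fy=9,interpolation=cv2.INTER_CUBIC))
E
```

```text
(no output)
```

View pics/d_side.png

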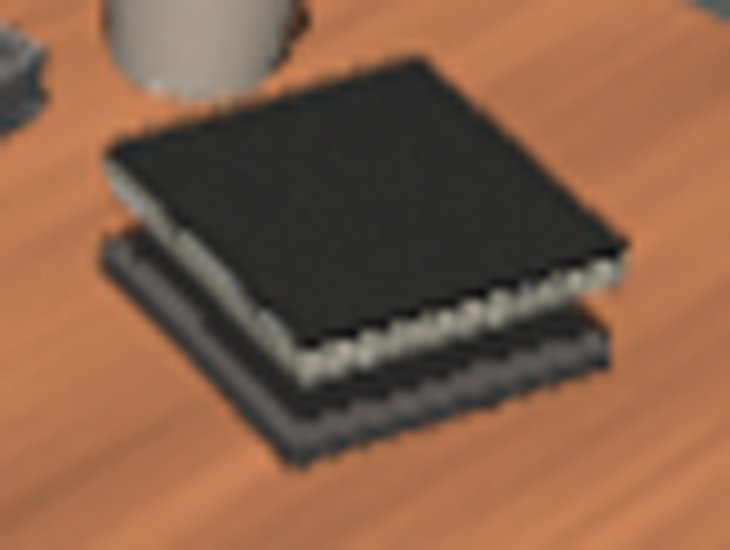

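View pics/d_top.png

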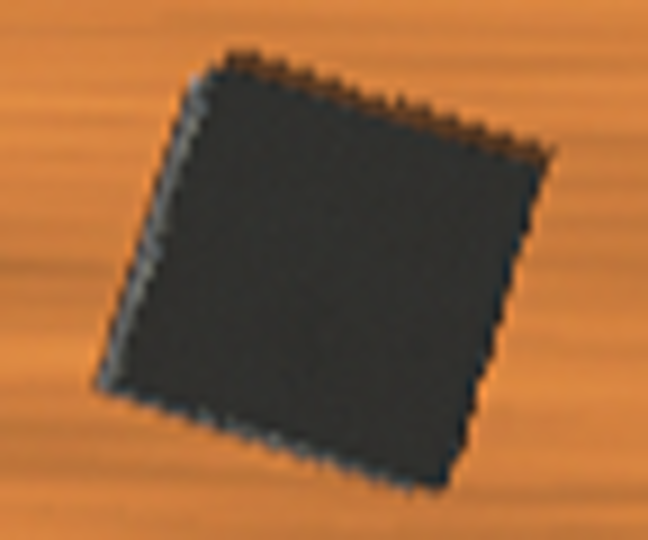

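```bash
cat > st.py <<'E'
from h import *
S=lambda x,y:np.array([280+x/10,155+y/10])
T=lambda x,y:np.array([310+x/9,170+y/9])
# order: (+,-)... corners by angle
sd=[S(302,350),S(108,153),S(420,58),S(628,243)]   # near +y/-x ; left=+x+y ; far=+x-y ; right=-x -y
tp=[T(112,388),T(212,68),T(545,160),T(443,482)]
bs=[S(295,467),S(103,262),None,S(607,360)]
cs=np.array([[-65,65],[65,65],[65,-65],[-65,-65]])
def f(p):
    x,y,a,h=p; R=np.array([[np.cos(a),-np.sin(a)],[np.sin(a),np.cos(a)]]); r=[]
    for i in range(4):
        P=np.r_[R@cs[i]+[x,y],h]; r+=[proj('side',P)-sd[i],proj('top',P)-tp[i]]
        if bs[i] is not None: r+=[proj('side',np.r_[P[:2],0])-bs[i]]
    return np.concatenate(r)
r=least_squares(f,[550,-270,0,80],loss='soft_l1'); print(r.x); print(f(r.x).reshape(-1,2))
E
python3 st.py
```

```text
[ 565.073 -270.775   -0.283   50.255]
[[ 0.546  0.123]
 [ 0.353 -0.532]
 [-0.043  0.381]
 [-0.291 -0.374]
 [ 0.208 -1.232]
 [-0.653  0.407]
 [-0.268  0.033]
 [-0.244 -0.139]
 [ 0.301  0.626]
 [ 0.333  0.52 ]
 [ 0.562  0.721]]
```

jog_arm --pt "-0.03 -0.01 -0.038 0" --pt "-0.03 -0.01 -0.038 0" --pt "-0.03 -0.01 -0.038 0.0" --pt "-0.03 -0.01 -0.038 0" --pt "-0.03 -0.01 -0.038 0"

```text
time: 1.25
ee_pos: [320.9, -360.4, 304.4]
eef_rot: [[-0.919, -0.003, 0.394], [-0.394, -0.002, -0.919], [0.003, -1.0, 0.0]]
ft_force: [1.9, 0.8, 0.2]
gripper_width: 85.0
```

```bash
cat > ob.py <<'E'
from h import *
from plant import monitor
o=monitor.get_obs()
open('log.txt','a').write(repr({k:np.array(v).tolist() for k,v in o.items()})+'\n')
R=np.array(o['eef_rot']); print('t',o['time'],'q',np.array(o['qpos'])); print('p',np.array(o['ee_pos']),'f',np.array(o['ft_force']),'tau',np.array(o['wrist_torque']),'w',round(o['gripper_width'],1)); print(R, 'sum246',o['qpos'][1]+o['qpos'][3]+o['qpos'][5])
E
python3 ob.py
```

```text
t 1.25 q [ 0.826  0.198 -0.089  1.91   0.024  1.036 -0.44 ]
p [ 320.875 -360.353  304.358] f [1.92  0.776 0.189] tau [ 0.019 -0.019  0.002] w 85.0
[[-0.919 -0.003  0.394]
 [-0.394 -0.002 -0.919]
 [ 0.003 -1.     0.   ]] sum246 3.143554901458905
```

jog_arm --pt "-0.01 -0.04 -0.02 -0.14" --pt "-0.01 -0.04 -0.02 -0.14" --pt "-0.01 -0.04 -0.02 -0.14" --pt "-0.01 -0.04 -0.02 -0.14" --pt "-0.01 -0.04 -0.02 -0.14"

```text
time: 1.75
ee_pos: [296.3, -242.0, 508.5]
eef_rot: [[-0.417, -0.008, 0.909], [-0.909, 0.004, -0.417], [0.0, -1.0, -0.009]]
ft_force: [1.1, 0.0, 0.9]
gripper_width: 85.3
```

```bash
python3 ob.py
```

```text
t 1.75 q [ 0.777 -0.115 -0.185  1.753 -0.02   1.51   0.164]
p [ 296.33  -241.978  508.521] f [1.066 0.034 0.871] tau [-0.057 -0.078 -0.009] w 85.3
[[-0.417 -0.008  0.909]
 [-0.909  0.004 -0.417]
 [ 0.    -1.    -0.009]] sum246 3.148593712398008
```

jog_arm --pt "-0.037 -0.01 0.025 -0.135" --pt "-0.037 -0.01 0.025 -0.135" --pt "-0.037 -0.01 0.025 -0.13" --pt "-0.026 -0.01 0.039 0" --pt "-0.026 -0.01 0.039 0"

```text
time: 2.25
ee_pos: [479.2, -105.0, 569.3]
eef_rot: [[-0.022, 0.006, 1.0], [-1.0, -0.008, -0.022], [0.008, -1.0, 0.007]]
ft_force: [0.8, -0.7, 0.6]
gripper_width: 85.3
```

```bash
python3 ob.py
```

```text
t 2.25 q [ 0.505  0.106 -0.432  1.405  0.052  1.632  0.057]
p [ 479.2   -105.049  569.276] f [ 0.797 -0.658  0.553] tau [-0.062  0.008  0.006] w 85.3
[[-0.022  0.006  1.   ]
 [-1.    -0.008 -0.022]
 [ 0.008 -1.     0.007]] sum246 3.144211978521896
```

jog_arm --pt "-0.026 -0.015 0.035 0" --pt "-0.026 -0.015 0.035 0" --pt "-0.02 -0.02 0.035 0" --pt "-0.01 -0.03 0.03 0" --pt "0 -0.04 0.02 0"

```text
time: 2.75
ee_pos: [621.0, -22.6, 646.3]
eef_rot: [[-0.018, 0.004, 1.0], [-1.0, 0.003, -0.019], [-0.003, -1.0, 0.003]]
ft_force: [0.8, -0.7, -1.0]
gripper_width: 85.8
```

```bash
python3 ob.py
```

```text
t 2.75 q [-0.007  0.401 -0.051  0.84   0.018  1.897 -0.067]
p [620.976 -22.575 646.297] f [ 0.782 -0.725 -1.013] tau [-0.009 -0.022  0.04 ] w 85.8
[[-0.018  0.004  1.   ]
 [-1.     0.003 -0.019]
 [-0.003 -1.     0.003]] sum246 3.13831242912834
```

jog_arm --pt "0 -0.01 0 0" --pt "0 -0.01 0 0" --pt "0 -0.015 0 0" --pt "0 -0.02 0 0" --pt "0 -0.02 0 0"

```text
time: 3.25
ee_pos: [605.7, -20.0, 682.9]
eef_rot: [[-0.017, 0.053, 0.998], [-1.0, -0.001, -0.017], [0.0, -0.999, 0.053]]
ft_force: [-0.5, -1.1, -0.1]
gripper_width: 85.6
```

```bash
python3 ob.py
```

```text
t 3.25 q [-0.208  0.359  0.298  0.833 -0.112  1.909  0.012]
p [605.703 -20.013 682.888] f [-0.467 -1.064 -0.087] tau [-0.017  0.131 -0.003] w 85.6
[[-0.017  0.053  0.998]
 [-1.    -0.001 -0.017]
 [ 0.    -0.999  0.053]] sum246 3.100586870997839
```

jog_arm --pt "0 -0.03 0.01 0" --pt "0 -0.03 0.01 0" --pt "0 -0.03 0.01 0" --pt "0 -0.03 0.01 0" --pt "0 -0.03 0.01 0"

```text
time: 3.75
ee_pos: [603.7, -20.6, 749.8]
eef_rot: [[-0.018, 0.191, 0.981], [-1.0, -0.004, -0.017], [0.0, -0.982, 0.191]]
ft_force: [-0.8, -0.0, 0.9]
gripper_width: 85.5
```

```bash
python3 ob.py
```

```text
t 3.75 q [-0.228  0.323  0.336  0.731 -0.124  1.909  0.011]
p [603.679 -20.636 749.803] f [-0.846 -0.046  0.899] tau [ 0.007  0.228 -0.001] w 85.5
[[-0.018  0.191  0.981]
 [-1.    -0.004 -0.017]
 [ 0.    -0.982  0.191]] sum246 2.962735664261383
```

jog_arm --pt "0 -0.035 0.01 0" --pt "0 -0.035 0.01 0" --pt "0 -0.035 0.01 0" --pt "0 -0.035 0.01 0" --pt "0 -0.035 0.01 0"

```text
time: 4.25
ee_pos: [574.0, -19.3, 829.1]
eef_rot: [[-0.018, 0.339, 0.941], [-1.0, -0.008, -0.017], [0.002, -0.941, 0.339]]
ft_force: [-0.4, 0.7, 0.2]
gripper_width: 85.2
```

```bash
python3 ob.py
```

```text
t 4.25 q [-0.3    0.248  0.421  0.657 -0.131  1.909  0.009]
p [573.963 -19.323 829.109] f [-0.396  0.705  0.193] tau [ 0.024  0.363 -0.025] w 85.2
[[-0.018  0.339  0.941]
 [-1.    -0.008 -0.017]
 [ 0.002 -0.941  0.339]] sum246 2.812731503626959
```

jog_arm --pt "0 -0.038 0.015 0" --pt "0 -0.038 0.015 0" --pt "0 -0.038 0.015 0" --pt "0 -0.038 0.015 0" --pt "0 -0.038 0.015 0"

```text
time: 4.75
ee_pos: [534.9, -17.6, 913.7]
eef_rot: [[-0.019, 0.495, 0.869], [-1.0, -0.012, -0.015], [0.003, -0.869, 0.495]]
ft_force: [-1.2, 0.1, -0.2]
gripper_width: 85.4
```

```bash
python3 ob.py
```

```text
t 4.75 q [-0.412  0.178  0.55   0.559 -0.141  1.909  0.006]
p [534.941 -17.634 913.659] f [-1.199  0.08  -0.201] tau [ 0.064  0.509 -0.005] w 85.4
[[-0.019  0.495  0.869]
 [-1.    -0.012 -0.015]
 [ 0.003 -0.869  0.495]] sum246 2.6449348347030774
```

jog_arm --pt "-0.015 0.034 -0.026 0" --pt "-0.015 0.034 -0.026 0" --pt "-0.015 0.034 -0.026 0" --pt "-0.015 0.034 -0.026 0" --pt "-0.015 0.034 -0.026 0"

```text
time: 5.25
ee_pos: [510.9, 50.6, 719.1]
eef_rot: [[-0.03, 0.527, 0.849], [-1.0, -0.012, -0.028], [-0.005, -0.85, 0.527]]
ft_force: [0.4, 0.4, 0.0]
gripper_width: 85.3
```

```bash
python3 ob.py
```

```text
t 5.25 q [-0.72  -0.189  0.333  1.429  0.272  1.375 -0.39 ]
p [510.932  50.649 719.062] f [0.403 0.405 0.036] tau [-0.025  0.485 -0.007] w 85.3
[[-0.03   0.527  0.849]
 [-1.    -0.012 -0.028]
 [-0.005 -0.85   0.527]] sum246 2.6151364156874335
```

jog_arm --pt "-0.015 0.034 -0.026 0" --pt "-0.015 0.034 -0.026 0" --pt "-0.015 0.034 -0.026 0" --pt "-0.015 0.034 -0.026 0" --pt "-0.015 0.034 -0.026 0"

```text
time: 5.75
ee_pos: [489.8, 130.0, 502.1]
eef_rot: [[-0.028, 0.533, 0.846], [-0.999, -0.003, -0.032], [-0.015, -0.846, 0.533]]
ft_force: [0.8, 0.1, -0.6]
gripper_width: 85.4
```

```bash
python3 ob.py
```

```text
t 5.75 q [-0.731 -0.201  0.18   1.943  0.398  0.94  -0.74 ]
p [489.812 130.026 502.072] f [ 0.786  0.063 -0.619] tau [ 0.125  0.512 -0.039] w 85.4
[[-0.028  0.533  0.846]
 [-0.999 -0.003 -0.032]
 [-0.015 -0.846  0.533]] sum246 2.681703771313989
```

jog_arm --pt "-0.008 0.017 -0.016 0" --pt "-0.008 0.017 -0.016 0" --pt "-0.008 0.017 -0.016 0" --pt "-0.008 0.017 -0.016 0" --pt "-0.008 0.017 -0.016 0"

```text
time: 6.25
ee_pos: [466.0, 174.3, 382.8]
eef_rot: [[-0.028, 0.532, 0.846], [-0.999, 0.001, -0.033], [-0.019, -0.846, 0.532]]
ft_force: [0.7, 0.1, -0.5]
gripper_width: 85.3
```

```bash
python3 ob.py
```

```text
t 6.25 q [-0.74  -0.109  0.079  2.155  0.539  0.707 -1.039]
p [465.969 174.287 382.802] f [ 0.738  0.116 -0.517] tau [ 0.019  0.558 -0.008] w 85.3
[[-0.028  0.532  0.846]
 [-0.999  0.001 -0.033]
 [-0.019 -0.846  0.532]] sum246 2.7527856065677336
```

```bash
cat > wr.py <<'E'
import sys
from h import *
from plant import monitor,eyes
import cv2
name=sys.argv[1]
o=monitor.get_obs(); d=eyes.get_image('wrist')
cv2.imwrite(f'pics/{name}.png',cv2.resize(d['img'][:,:,::-1],None,fx=1.5,fy=1.5,interpolation=cv2.INTER_CUBIC))
pickle.dump((d['img'],np.array(d['camera_matrix']),np.array(d['mount']),np.array(o['ee_pos']),np.array(o['eef_rot'])),open(f'{name}.pkl','wb'))
print(o['time'],np.array(o['ee_pos']),np.array(o['eef_rot']).round(4))
for n in sys.argv[2:]:
    print(n,[([round(float(x),1) for x in e["location"]],round(e["score"],2)) for e in eyes.place_of(n,'wrist')])
E
python3 wr.py w1 fin finned_holder knob_holder dop_holder
cat >> h.py <<'E'
def wproj(d,P):
    img,K,M,p,R=d; t=(np.asarray(P,float)-p)@R; c=(t-M[:3,3])@M[:3,:3]
    rr=np.linalg.norm(c[...,:2],axis=-1); th=np.arctan2(rr,c[...,2]); s=th/np.maximum(rr,1e-9)
    return np.stack([K[0,2]+K[0,0]*c[...,0]*s,K[1,2]+K[1,1]*c[...,1]*s],-1)
E
python3 - <<'E'
from h import *
d=pickle.load(open('w1.pkl','rb'))
par=[562.0,154.7,-.031]
for b in ([0,56,83],[-6,77,105],[-6,35,105],[6,77,105],[6,35,105],[-45,83.5,45],[45,83.5,45],[-45,-83.5,45],[45,-83.5,45]):
    print(b,(wproj(d,cradle(par,bed(b)))*1.5).round(0))
E
```

```text
6.25 [465.969 174.287 382.802] [[-0.028  0.532  0.846]
 [-0.999  0.001 -0.034]
 [-0.019 -0.847  0.532]]
fin [([29.0, 213.3], 0.58)]
finned_holder [([121.3, 195.9], 0.7)]
knob_holder [([195.2, 200.3], 0.57)]
dop_holder [([159.3, 196.9], 0.87)]
[0, 56, 83] [276. 196.]
[-6, 77, 105] [262. 172.]
[-6, 35, 105] [265. 226.]
[6, 77, 105] [277. 172.]
[6, 35, 105] [280. 226.]
[-45, 83.5, 45] [235. 163.]
[45, 83.5, 45] [334. 158.]
[-45, -83.5, 45] [250. 334.]
[45, -83.5, 45] [339. 333.]
```

View pics/w1.png

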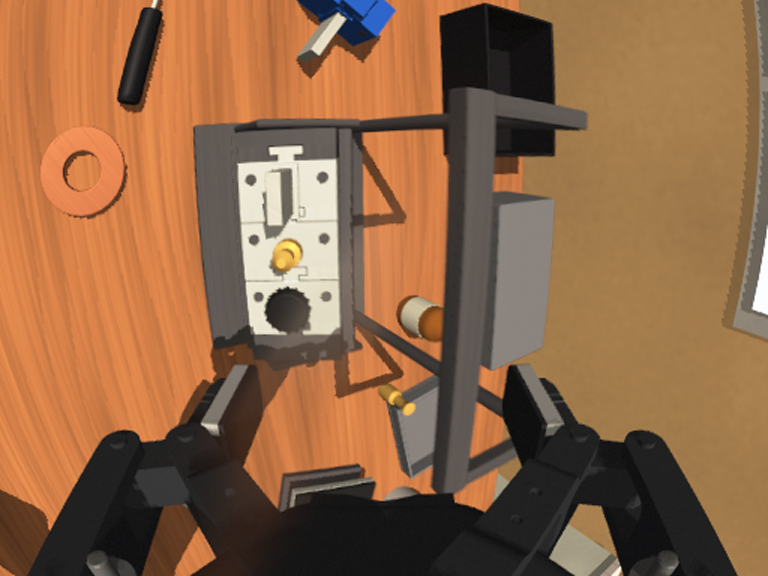

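```bash
python3 - <<'E'
import pickle,cv2
d=pickle.load(open('w1.pkl','rb'))
a=d[0][90:240,140:245,::-1]; cv2.imwrite('pics/w1z.png',cv2.resize(a,None,fx=4*1,fy=4*1,interpolation=cv2.INTER_CUBIC))
E
```

```text
(no output)
```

View pics/w1z.png

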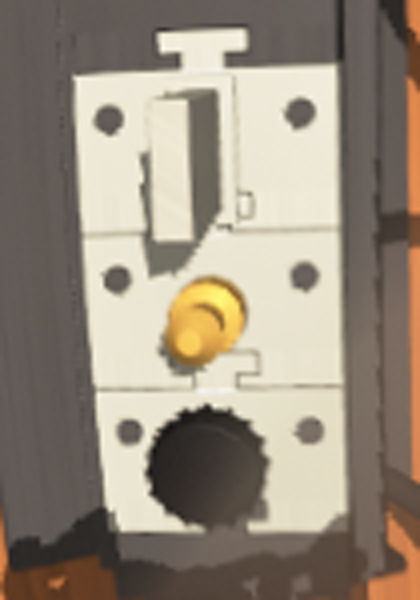

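```bash
cat > fw.py <<'E'
from h import *
d=pickle.load(open('w1.pkl','rb'))
Z=lambda x,y:np.array([140+x/4,90+y/4])
ob=[([-6,77,105],Z(150,97)),([6,77,105],Z(188,97)),([-6,35,105],Z(153,240)),([6,35,105],Z(192,242)),([-45,83.5,45],Z(75,76)),([45,83.5,45],Z(340,65)),([-45,-83.5,45],Z(105,532)),([45,-83.5,45],Z(348,530))]
f=lambda p:np.concatenate([wproj(d,cradle(p[:3],bed(b))+[0,0,p[3] if len(p)>3 else 0])-uv for b,uv in ob])
for p0 in ([562,154,0],[562,154,0,0]):
    r=least_squares(f,p0); print(r.x,np.abs(r.fun).max()); print(r.fun.reshape(-1,2))
E
python3 fw.py
```

```text
[563.681 153.873  -0.048] 0.5784441388669421
[[-0.425  0.333]
 [ 0.262 -0.022]
 [ 0.168  0.415]
 [ 0.402 -0.28 ]
 [ 0.07  -0.578]
 [-0.561  0.072]
 [ 0.519 -0.507]
 [-0.533  0.413]]
[563.387 154.035  -0.047   0.918] 0.6522391752069581
[[-0.456  0.261]
 [ 0.26  -0.098]
 [ 0.15   0.444]
 [ 0.411 -0.254]
 [-0.    -0.652]
 [-0.472 -0.023]
 [ 0.505 -0.333]
 [-0.42   0.577]]
```

jog_arm --pt "0 -0.05 0 0" --pt "0 -0.05 0 0" --pt "0 0.0 0 0" --pt "0 0.02 0 0" --pt "0 0.0 0 0"

```text
time: 7.0
ee_pos: [426.1, 173.0, 463.9]
eef_rot: [[-0.031, 0.541, 0.841], [-0.999, 0.008, -0.043], [-0.03, -0.841, 0.54]]
ft_force: [0.5, -0.0, -0.6]
gripper_width: 85.5
```

```bash
python3 ob.py
```

```text
t 7.0 q [-0.773 -0.255  0.034  2.078  0.475  0.925 -0.992]
p [426.052 172.999 463.909] f [ 0.472 -0.005 -0.632] tau [ 0.006  0.575 -0.043] w 85.5
[[-0.031  0.541  0.841]
 [-0.999  0.008 -0.043]
 [-0.03  -0.841  0.54 ]] sum246 2.748302790173836
```

jog_arm --pt "0 0.05 0 0" --pt "0 0.05 0 0" --pt "0 0.0 0 0" --pt "0 0.0 0 0" --pt "0 0.0 0 0"

```text
time: 7.5
ee_pos: [484.7, 174.5, 385.7]
eef_rot: [[-0.033, 0.548, 0.835], [-0.999, 0.013, -0.049], [-0.038, -0.836, 0.547]]
ft_force: [-0.2, -0.7, 0.1]
gripper_width: 85.6
```

```bash
python3 ob.py
```

```text
t 7.5 q [-0.732 -0.088  0.103  2.137  0.542  0.669 -1.03 ]
p [484.748 174.493 385.673] f [-0.166 -0.724  0.108] tau [-0.013  0.6   -0.048] w 85.6
[[-0.033  0.548  0.835]
 [-0.999  0.013 -0.049]
 [-0.038 -0.836  0.547]] sum246 2.7185478027760444
```

jog_arm --pt "0 0 0 0" --pt "0 0 0 0" --pt "0 0.0 0 0" --pt "0 0.0 0 0" --pt "0 0.0 0 0"

```text
time: 8.0
ee_pos: [484.9, 176.0, 391.1]
eef_rot: [[-0.031, 0.554, 0.832], [-0.999, 0.019, -0.05], [-0.043, -0.832, 0.553]]
ft_force: [-0.2, -0.5, 0.2]
gripper_width: 85.6
```

```bash
python3 ob.py; tail -2 log.txt | python3 -c "
import sys
for l in sys.stdin:
  d=eval(l); print([round(x,4) for x in d['qpos']],[round(x,4) for c in d['eef_rot'] for x in c],d['ee_pos'])"
```

```text
t 8.0 q [-0.733 -0.095  0.101  2.133  0.541  0.672 -1.029]
p [484.887 175.969 391.099] f [-0.153 -0.454  0.176] tau [-0.057  0.617 -0.027] w 85.6
[[-0.031  0.554  0.832]
 [-0.999  0.019 -0.05 ]
 [-0.043 -0.832  0.553]] sum246 2.7099126737519
[-0.7322, -0.0877, 0.103, 2.1372, 0.5418, 0.669, -1.03] [-0.0333, 0.5485, 0.8355, -0.9987, 0.0132, -0.0485, -0.0376, -0.8361, 0.5473] [484.747769191574, 174.49267145178362, 385.6730751587408]
[-0.7335, -0.0955, 0.1014, 2.1334, 0.541, 0.672, -1.0292] [-0.0314, 0.5542, 0.8318, -0.9986, 0.0187, -0.0501, -0.0433, -0.8322, 0.5528] [484.8866756645, 175.9687390029686, 391.0986021988218]
```

jog_arm --pt "0.014 -0.021 -0.03 0" --pt "0.014 -0.021 -0.03 0" --pt "0.014 -0.021 -0.03 0" --pt "0.007 -0.01 -0.015 0" --pt "0.007 -0.01 -0.015 0"

```text
time: 8.5
ee_pos: [352.6, 138.8, 385.3]
eef_rot: [[-0.025, 0.549, 0.835], [-0.999, 0.018, -0.041], [-0.037, -0.836, 0.548]]
ft_force: [-0.2, 0.8, 0.6]
gripper_width: 85.6
```

```bash
python3 ob.py
```

```text
t 8.5 q [-0.491 -0.374 -0.239  2.34   0.412  0.75  -1.015]
p [352.599 138.794 385.312] f [-0.187  0.758  0.602] tau [-0.009  0.486  0.026] w 85.6
[[-0.025  0.549  0.835]
 [-0.999  0.018 -0.041]
 [-0.037 -0.836  0.548]] sum246 2.716135726669664
```

jog_arm --pt "0.001 0.033 -0.022 0" --pt "0.001 0.033 -0.022 0" --pt "0.001 0.033 -0.022 0" --pt "0.005 -0.01 -0.016 0" --pt "0.005 -0.01 -0.016 0"

```text
time: 9.0
ee_pos: [334.2, 129.4, 355.3]
eef_rot: [[-0.071, 0.536, 0.841], [-0.997, -0.021, -0.071], [-0.02, -0.844, 0.536]]
ft_force: [-1.7, -0.2, 2.0]
gripper_width: 85.4
```

```bash
python3 ob.py
```

```text
t 9.0 q [-0.308 -0.374 -0.415  2.396  0.367  0.703 -1.04 ]
p [334.183 129.426 355.298] f [-1.721 -0.247  1.97 ] tau [-0.    0.61 -0.09] w 85.4
[[-0.071  0.536  0.841]
 [-0.997 -0.021 -0.071]
 [-0.02  -0.844  0.536]] sum246 2.725211806555485
```

jog_arm --pt "0 0.035 -0.01 0" --pt "0 0.035 -0.01 0" --pt "0 0.035 -0.01 0" --pt "0 0 0 0" --pt "0 0 0 0"

```text
time: 9.5
ee_pos: [340.2, 148.1, 332.4]
eef_rot: [[-0.034, 0.529, 0.848], [-0.999, -0.001, -0.04], [-0.02, -0.849, 0.529]]
ft_force: [-1.1, 0.2, 0.2]
gripper_width: 85.3
```

```bash
python3 ob.py
```

```text
t 9.5 q [ 0.18  -0.373 -0.795  2.395  0.114  0.558 -0.765]
p [340.25  148.069 332.422] f [-1.089  0.224  0.24 ] tau [ 0.023  0.562 -0.019] w 85.3
[[-0.034  0.529  0.848]
 [-0.999 -0.001 -0.04 ]
 [-0.02  -0.849  0.529]] sum246 2.5804174277569776
```

jog_arm --pt "-0.001 0.021 0.034 0" --pt "-0.001 0.021 0.034 0" --pt "-0.001 0.021 0.034 0" --pt "-0.001 0.021 0.034 0" --pt "-0.001 0.021 0.034 0"

```text
time: 10.0
ee_pos: [544.4, 149.1, 336.8]
eef_rot: [[-0.027, 0.538, 0.842], [-1.0, -0.005, -0.029], [-0.012, -0.843, 0.538]]
ft_force: [0.4, 0.2, 1.6]
gripper_width: 85.4
```

```bash
python3 ob.py
```

```text
t 10.0 q [ 0.442  0.178 -1.007  2.06   0.79   0.618 -1.124]
p [544.426 149.138 336.804] f [0.358 0.166 1.645] tau [0.029 0.551 0.007] w 85.4
[[-0.027  0.538  0.842]
 [-1.    -0.005 -0.029]
 [-0.012 -0.843  0.538]] sum246 2.855976527288372
```

jog_arm --pt "0 -0.03 0 0" --pt "0 -0.03 0 0" --pt "0 -0.03 -0.01 0" --pt "0 -0.03 -0.02 0" --pt "0 -0.02 -0.02 0"

```text
time: 10.5
ee_pos: [433.6, 150.9, 420.2]
eef_rot: [[-0.024, 0.511, 0.859], [-0.999, 0.017, -0.038], [-0.034, -0.86, 0.51]]
ft_force: [0.3, 0.2, -0.5]
gripper_width: 85.4
```

```bash
python3 ob.py
```

```text
t 10.5 q [ 0.552 -0.296 -0.918  2.104 -0.072  0.714 -0.396]
p [433.648 150.934 420.218] f [ 0.258  0.24  -0.509] tau [-0.042  0.555  0.003] w 85.4
[[-0.024  0.511  0.859]
 [-0.999  0.017 -0.038]
 [-0.034 -0.86   0.51 ]] sum246 2.5212926462282192
```

```bash
cat > kin.py <<'E'
from h import *
from scipy.spatial.transform import Rotation as Ro
def Rz(a): c,s=np.cos(a),np.sin(a); return np.array([[c,-s,0],[s,c,0],[0,0,1.]])
def Ry(a): c,s=np.cos(a),np.sin(a); return np.array([[c,0,s],[0,1,0],[-s,0,c]])
def fk(q,p,full=False):
    # p: H,a,b,c, 7x small offsets (x,y) , signs 1,3,5,7
    H,a,b,c=p[:4]; off=np.array(p[4:12]).reshape(4,2); dq=p[12:19]; tr=p[19:22]
    q=np.array(q)+dq
    pos=np.zeros(3); R=np.eye(3); pts=[]
    def tr_(v):
        nonlocal pos; pos=pos+R@np.array(v,float); pts.append(pos)
    R=R@Rz(SG[0]*q[0]); tr_([off[0,0],off[0,1],H]); R=R@Ry(q[1]); R=R@Rz(SG[1]*q[2]); tr_([off[1,0],off[1,1],a]); R=R@Ry(q[3]); R=R@Rz(SG[2]*q[4]); tr_([off[2,0],off[2,1],b]); R=R@Ry(q[5]); R=R@Rz(SG[3]*q[6]); tr_([off[3,0],off[3,1],c]); 
    R=R@Ro.from_rotvec(tr).as_matrix()@R0
    return (pos,R,pts) if full else (pos,R)
R0=np.array([[0,0,1.],[1,0,0],[0,1,0]]) # tool y along flange z
SG=[-1,-1,-1,-1]
def data():
    return [eval(l) for l in open('log.txt')]
def res(p,D):
    r=[]
    for d in D:
        pos,R=fk(d['qpos'],p); r+=list((pos-d['ee_pos'])); r+=list(300*(R-np.array(d['eef_rot'])).ravel())
    return np.array(r)
if __name__=='__main__':
    import itertools
    D=data(); best=None
    for sg in itertools.product([-1,1],repeat=4):
        SG[:]=sg
        for yaw in (0,np.pi/2,np.pi,-np.pi/2):
            p0=np.r_[370,500,450,330,np.zeros(15),0,0,yaw]
            r=least_squares(res,p0,args=(D,),loss='soft_l1',max_nfev=60)
            if best is None or r.cost<best[0]: best=(r.cost,sg,r.x); print(best[0],sg,yaw)
    SG[:]=best[1]; r=least_squares(res,best[2],args=(D,)); print(r.x); print(np.abs(res(r.x,D)).max(), np.sqrt((r.fun**2).mean()))
    pickle.dump((best[1],r.x),open('kin.pkl','wb'))
E
time python3 kin.py
```

```text
26750.181260695164 (-1, -1, -1, -1) 0
0.0 (-1, -1, -1, -1) 1.5707963267948966
[348.5   504.399 446.085 310.49    0.    -24.4    -0.    -20.2     0.
  -0.35   -0.     -0.      0.      0.     -0.     -0.      0.      0.
  -0.668  -0.     -0.      2.474]
3.410605131648481e-13 6.285310279736095e-14
real	3m56.677s
user	3m52.076s
sys	0m0.086s
```

```bash
cat > go.py <<'E'
import sys
from kin import *
from plant import monitor
PAR=[563.0,154.2,-.042]
def bedT(b): return cradle(PAR,bed(b))
yaw=PAR[2]; RB=Rz(yaw)@BR
o=monitor.get_obs(); R=np.array(o['eef_rot']); p=np.array(o['ee_pos'])
open('log.txt','a').write(repr({k:np.array(v).tolist() for k,v in o.items()})+'\n')
print('t',o['time'],'p',p,'q',np.array(o['qpos']),'f',np.array(o['ft_force']),'w',round(o['gripper_width'],1))
print(R)
g=p+R@[0,6,0]
print('grasp pt in bed:',RB.T@(g-bedT([0,0,0])))
E_=RB.T@R; print('tool axes in bed frame (cols x,y,z):\n',E_)
print('force bed',RB.T@np.array(o['ft_force']))
if len(sys.argv)>1:
    t=[float(v) for v in sys.argv[1:4]]
    if len(sys.argv)>4 and sys.argv[4]=='w': tgt=np.array(t); print('tool delta (TCP->world)',R.T@(tgt-p))
    else: print('tool delta to bed',t,':',R.T@(bedT(t)-g))
E
python3 go.py 0 56 160
```

```text
t 10.5 p [433.648 150.934 420.218] q [ 0.552 -0.296 -0.918  2.104 -0.072  0.714 -0.396] f [ 0.258  0.24  -0.509] w 85.4
[[-0.024  0.511  0.859]
 [-0.999  0.017 -0.038]
 [-0.034 -0.86   0.51 ]]
grasp pt in bed: [ 65.874  -8.464 366.183]
tool axes in bed frame (cols x,y,z):
 [[-0.001  0.012  1.   ]
 [-0.999  0.038 -0.002]
 [-0.038 -0.999  0.011]]
force bed [-0.04   0.25  -0.564]
tool delta to bed [0.0, 56.0, 160.0] : [-56.428 207.731 -68.34 ]
```

jog_arm --pt "-0.011 0.04 -0.014 0" --pt "-0.011 0.04 -0.014 0" --pt "-0.011 0.04 -0.014 0" --pt "-0.011 0.04 -0.014 0" --pt "-0.011 0.04 -0.014 0" --fingers 0.55 --grip_force 60

```text
time: 11.0
ee_pos: [459.7, 175.2, 288.0]
eef_rot: [[-0.045, 0.501, 0.864], [-0.999, -0.025, -0.038], [0.003, -0.865, 0.501]]
ft_force: [0.8, -2.1, 0.8]
gripper_width: 47.1
```

```bash
python3 go.py 0 56 120; python3 wr.py w2 fin
```

```text
t 11.0 p [459.709 175.245 288.001] q [ 0.478  0.177 -1.207  2.212  0.918  0.662 -1.425] f [ 0.768 -2.135  0.818] w 47.1
[[-0.045  0.501  0.864]
 [-0.999 -0.025 -0.038]
 [ 0.003 -0.865  0.501]]
grasp pt in bed: [ 21.371  16.663 239.166]
tool axes in bed frame (cols x,y,z):
 [[-0.001  0.002  1.   ]
 [-1.    -0.004 -0.001]
 [ 0.004 -1.     0.002]]
force bed [ 1.152 -2.101  0.28 ]
tool delta to bed [0.0, 56.0, 120.0] : [-39.825 118.958 -21.625]
11.0 [459.709 175.245 288.001] [[-0.045  0.501  0.864]
 [-0.999 -0.025 -0.037]
 [ 0.003 -0.865  0.501]]
fin [([6.9, 251.3], 0.88)]
```

View pics/w2.png

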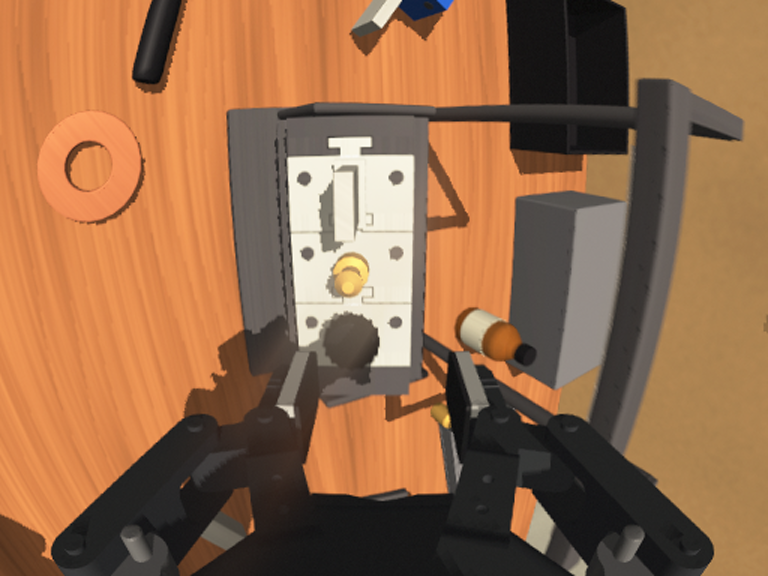

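```bash
python3 - <<'E'
import pickle,cv2
d=pickle.load(open('w2.pkl','rb'))
a=d[0][85:255,180:290,::-1]; cv2.imwrite('pics/w2z.png',cv2.resize(a,None,fx=4*1,fy=4*1,interpolation=cv2.INTER_CUBIC))
E
```

```text
(no output)
```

View pics/w2z.png

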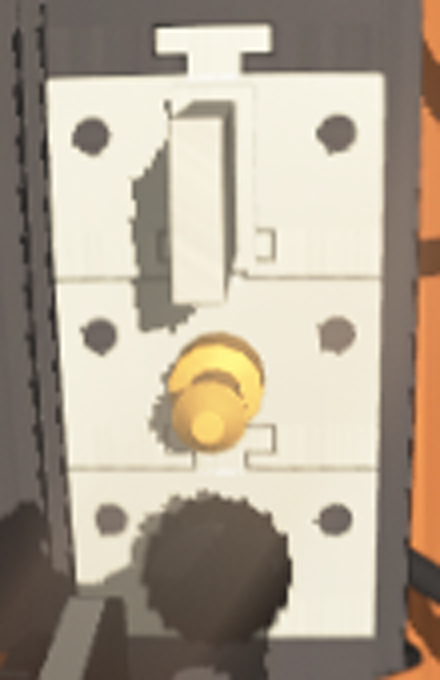

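```bash
cat > fw2.py <<'E'
from h import *
d=pickle.load(open('w2.pkl','rb'))
Z=lambda x,y:np.array([180+x/4-.4,85+y/4-.4])
ob=[([-6,77,105],Z(172,115)),([6,77,105],Z(221,116)),([-6,35,105],Z(174,304)),([6,35,105],Z(224,301)),([-45,83.5,45],Z(47,80)),([45,83.5,45],Z(384,73)),([45,-83.5,45],Z(374,636)),([45,28,45],Z(381,278)),([45,-28,45],Z(377,467)),([-45,28,45],Z(55,281)),([-45,-28,45],Z(67,470))]
f=lambda p:np.concatenate([wproj(d,cradle(p[:3],bed(b))+[0,0,p[3] if len(p)>3 else 0])-uv for b,uv in ob])
for p0 in ([562,154,0],[562,154,0,0]):
    r=least_squares(f,p0); print(r.x,np.abs(r.fun).max()); print(r.fun.reshape(-1,2).round(1).tolist())
E
python3 fw2.py
```

```text
[563.67  154.78   -0.043] 1.0467187808897336
[[-1.0, 0.4], [0.6, -0.0], [-0.4, 0.1], [0.5, 0.8], [0.1, -0.5], [0.2, 0.1], [-0.2, -0.0], [0.2, -0.3], [0.2, 0.2], [0.1, -0.6], [0.1, -0.7]]
[563.705 154.76   -0.043  -0.079] 1.0422931768934518
[[-1.0, 0.4], [0.5, -0.0], [-0.4, 0.1], [0.5, 0.8], [0.1, -0.5], [0.2, 0.1], [-0.3, -0.1], [0.2, -0.3], [0.2, 0.2], [0.1, -0.6], [0.1, -0.7]]
```

jog_arm --pt "-0.01 0.022 -0.006 0" --pt "-0.01 0.022 -0.006 0" --pt "-0.01 0.022 -0.006 0" --pt "-0.008 0.022 -0.004 0" --pt "-0.004 0.018 -0.002 0"

```text
time: 11.6
ee_pos: [493.0, 217.6, 182.6]
eef_rot: [[-0.038, 0.497, 0.867], [-0.999, -0.03, -0.027], [0.012, -0.867, 0.497]]
ft_force: [0.7, -0.3, -0.7]
gripper_width: 47.2
```

```bash
sed -i 's/^PAR=.*/PAR=[563.5,154.6,-.043]/' go.py; python3 go.py 0 56 83
```

```text
t 11.6 p [493.032 217.616 182.597] q [ 0.103  0.509 -0.962  2.197  1.399  0.776 -1.894] f [ 0.722 -0.325 -0.667] w 47.2
[[-0.038  0.497  0.867]
 [-0.999 -0.03  -0.027]
 [ 0.012 -0.867  0.497]]
grasp pt in bed: [ -4.535  59.877 132.398]
tool axes in bed frame (cols x,y,z):
 [[ 0.01  -0.003  1.   ]
 [-1.    -0.008  0.01 ]
 [ 0.008 -1.    -0.003]]
force bed [ 0.303 -0.294 -0.945]
tool delta to bed [0.0, 56.0, 83.0] : [ 3.506 49.416  4.639]
```

jog_arm --pt "0.003 0.006 0.003 0" --pt "0.001 0.012 0.002 0" --pt "0 0.012 0 0" --pt "0 0.012 0 0" --pt "0 0.008 0 0"

```text
time: 12.1
ee_pos: [526.1, 210.1, 147.6]
eef_rot: [[-0.037, 0.502, 0.864], [-0.999, -0.038, -0.021], [0.022, -0.864, 0.503]]
ft_force: [-0.4, -0.7, 0.2]
gripper_width: 47.1
```

```bash
 python3 go.py 0 56 83
```

```text
t 12.1 p [526.108 210.068 147.627] q [ 0.082  0.611 -0.891  2.161  1.53   0.782 -1.94 ] f [-0.411 -0.722  0.247] w 47.1
[[-0.037  0.502  0.864]
 [-0.999 -0.038 -0.021]
 [ 0.022 -0.864  0.503]]
grasp pt in bed: [ 6.92  53.713 85.428]
tool axes in bed frame (cols x,y,z):
 [[ 0.016  0.004  1.   ]
 [-1.    -0.016  0.017]
 [ 0.016 -1.     0.004]]
force bed [-0.205 -0.739  0.404]
tool delta to bed [0.0, 56.0, 83.0] : [-2.44   2.364 -6.89 ]
```

jog_arm --pt "-0.002 0.002 -0.004 0.008" --pt "-0.001 0.002 -0.004 0.008" --pt "-0.001 0.001 -0.003 0" --pt "-0.0005 0.001 -0.0015 0" --pt "-0.0005 0.001 -0.0015 0"

```text
time: 12.6
ee_pos: [518.1, 214.8, 136.7]
eef_rot: [[-0.053, 0.505, 0.862], [-0.999, -0.04, -0.038], [0.015, -0.862, 0.506]]
ft_force: [0.5, -0.8, 0.3]
gripper_width: 46.5
```

```bash
 python3 go.py 0 56 83; python3 wr.py w3
```

```text
t 12.6 p [518.053 214.813 136.736] q [ 0.056  0.632 -0.886  2.177  1.57   0.801 -2.016] f [ 0.537 -0.771  0.347] w 46.5
[[-0.053  0.505  0.862]
 [-0.999 -0.04  -0.038]
 [ 0.015 -0.862  0.506]]
grasp pt in bed: [-5.651 58.095 80.123]
tool axes in bed frame (cols x,y,z):
 [[-0.001  0.007  1.   ]
 [-1.    -0.018 -0.   ]
 [ 0.018 -1.     0.007]]
force bed [ 0.666 -0.747  0.015]
tool delta to bed [0.0, 56.0, 83.0] : [ 2.143 -2.797  5.673]
12.6 [518.053 214.813 136.736] [[-0.052  0.505  0.862]
 [-0.999 -0.04  -0.038]
 [ 0.015 -0.862  0.506]]
```

View pics/w3.png

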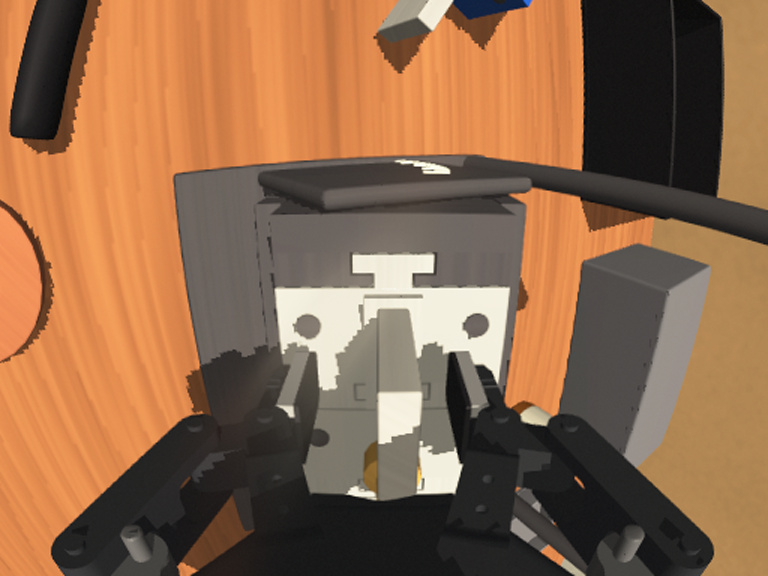

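jog_arm --pt "0.002 -0.002 0.004 0" --pt "0 0 0.0015 0" --pt "0 0 0 0" --pt "0 0 0 0" --pt "0 0 0 0"

```text
time: 13.15
ee_pos: [522.0, 212.5, 141.7]
eef_rot: [[-0.052, 0.505, 0.862], [-0.999, -0.04, -0.038], [0.015, -0.862, 0.506]]
ft_force: [0.7, -0.2, -0.7]
gripper_width: 46.9
```

```bash
 python3 go.py 0 56 83
```

```text
t 13.15 p [521.969 212.51  141.69 ] q [ 0.067  0.623 -0.888  2.17   1.554  0.794 -1.991] f [ 0.652 -0.178 -0.651] w 46.9
[[-0.052  0.505  0.862]
 [-0.999 -0.04  -0.038]
 [ 0.015 -0.862  0.506]]
grasp pt in bed: [ 0.298 55.963 82.407]
tool axes in bed frame (cols x,y,z):
 [[-0.001  0.007  1.   ]
 [-1.    -0.018 -0.001]
 [ 0.018 -1.     0.007]]
force bed [ 0.245 -0.15  -0.893]
tool delta to bed [0.0, 56.0, 83.0] : [-0.026 -0.595 -0.294]
```

jog_arm --pt "0 0 0 0" --pt "0 0 0 0" --pt "0 0 0 0" --pt "0 0 0 0" --pt "0 0 0 0" --fingers 0 --grip_force 25

```text
time: 13.65
ee_pos: [520.6, 212.1, 140.5]
eef_rot: [[-0.052, 0.502, 0.863], [-0.999, -0.04, -0.037], [0.016, -0.864, 0.504]]
ft_force: [-0.2, -0.7, 1.9]
gripper_width: 11.8
```

```bash
 python3 go.py 0 56 83
```

```text
t 13.65 p [520.626 212.085 140.507] q [ 0.067  0.624 -0.888  2.172  1.553  0.793 -1.992] f [-0.248 -0.698  1.892] w 11.8
[[-0.052  0.502  0.863]
 [-0.999 -0.04  -0.037]
 [ 0.016 -0.864  0.504]]
grasp pt in bed: [-1.457 55.479 82.045]
tool axes in bed frame (cols x,y,z):
 [[-0.     0.004  1.   ]
 [-1.    -0.018 -0.   ]
 [ 0.018 -1.     0.004]]
force bed [ 0.758 -0.708  1.747]
tool delta to bed [0.0, 56.0, 83.0] : [-0.504 -0.958  1.461]
```

jog_arm --pt "0 -0.001 0 0" --pt "0 -0.002 0 0" --pt "0.0001 -0.003 0 0" --pt "0.0001 -0.003 0 0" --pt "0.0001 -0.003 0 0" --grip_force 50

```text
time: 14.15
ee_pos: [514.1, 211.9, 150.7]
eef_rot: [[-0.053, 0.501, 0.864], [-0.998, -0.04, -0.037], [0.016, -0.865, 0.502]]
ft_force: [1.4, 0.6, -4.7]
gripper_width: 11.3
```

```bash
 python3 go.py 0 56 83
```

```text
t 14.15 p [514.146 211.88  150.707] q [ 0.076  0.596 -0.905  2.18   1.517  0.791 -1.971] f [ 1.406  0.581 -4.674] w 11.3
[[-0.053  0.501  0.864]
 [-0.998 -0.04  -0.037]
 [ 0.016 -0.865  0.502]]
grasp pt in bed: [-1.966 54.993 94.111]
tool axes in bed frame (cols x,y,z):
 [[-0.     0.003  1.   ]
 [-1.    -0.019 -0.   ]
 [ 0.019 -1.     0.003]]
force bed [-1.142  0.641 -4.738]
tool delta to bed [0.0, 56.0, 83.0] : [-1.215 11.095  1.936]
```

jog_arm --pt "0 -0.005 0.0002 0" --pt "0 -0.005 0.0001 0" --pt "0 -0.005 0.0001 0" --pt "0 -0.005 0.0001 0" --pt "0 -0.005 0.0001 0"

```text
time: 14.65
ee_pos: [500.5, 212.6, 174.4]
eef_rot: [[-0.053, 0.5, 0.864], [-0.998, -0.041, -0.037], [0.017, -0.865, 0.502]]
ft_force: [1.4, 0.8, -4.3]
gripper_width: 11.4
```

```bash
 python3 go.py 0 56 83
```

```text
t 14.65 p [500.543 212.577 174.393] q [ 0.097  0.533 -0.945  2.193  1.434  0.788 -1.922] f [ 1.411  0.816 -4.288] w 11.4
[[-0.053  0.5    0.864]
 [-0.998 -0.041 -0.037]
 [ 0.017 -0.865  0.502]]
grasp pt in bed: [ -1.922  55.101 121.433]
tool axes in bed frame (cols x,y,z):
 [[-0.     0.002  1.   ]
 [-1.    -0.019 -0.   ]
 [ 0.019 -1.     0.002]]
force bed [-0.954  0.876 -4.401]
tool delta to bed [0.0, 56.0, 83.0] : [-1.646 38.412  1.842]
```

Rising cleanly; wrist load is one holder only. Continue.

jog_arm --pt "0 -0.005 0.0001 0" --pt "0 -0.005 0.0001 0" --pt "0 -0.005 0.0001 0" --pt "0 -0.005 0.0001 0" --pt "0 -0.006 0.0001 0"

```text
time: 15.15
ee_pos: [485.8, 213.3, 198.6]
eef_rot: [[-0.053, 0.499, 0.865], [-0.998, -0.042, -0.037], [0.018, -0.866, 0.501]]
ft_force: [0.8, -0.2, -4.9]
gripper_width: 11.4
```

```bash
 python3 go.py 0 56 83; python3 wr.py w4
```

```text
t 15.15 p [485.805 213.318 198.638] q [ 0.125  0.467 -0.991  2.203  1.341  0.785 -1.864] f [ 0.805 -0.213 -4.939] w 11.4
[[-0.053  0.499  0.865]
 [-0.998 -0.042 -0.037]
 [ 0.018 -0.866  0.501]]
grasp pt in bed: [ -2.586  55.202 149.808]
tool axes in bed frame (cols x,y,z):
 [[ 0.     0.001  1.   ]
 [-1.    -0.02   0.   ]
 [ 0.02  -1.     0.001]]
force bed [-1.765 -0.178 -4.684]
tool delta to bed [0.0, 56.0, 83.0] : [-2.146 66.78   2.541]
15.15 [485.805 213.318 198.638] [[-0.053  0.499  0.865]
 [-0.999 -0.042 -0.037]
 [ 0.018 -0.866  0.501]]
```

View pics/w4.png

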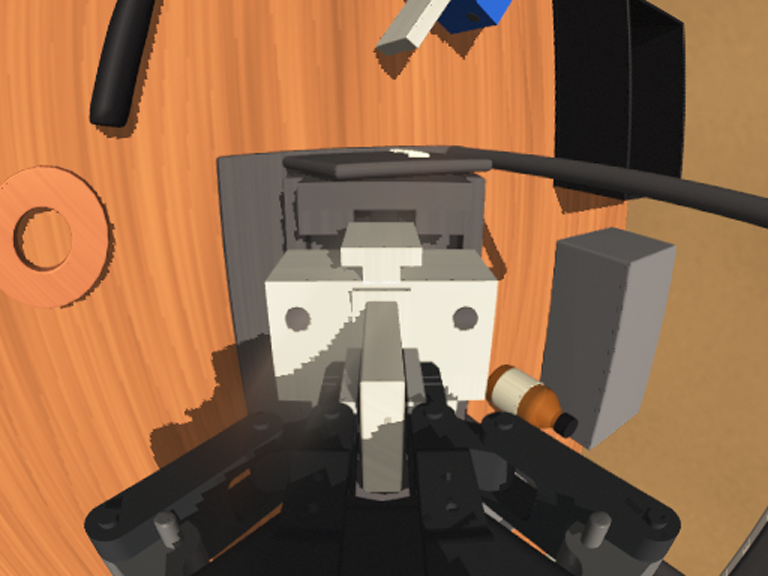

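jog_arm --pt "0 -0.008 0 0" --pt "0 -0.01 0 0" --pt "0 -0.01 0 0" --pt "0 -0.01 0 0" --pt "0 -0.01 0 0" --grip_force 80

```text
time: 15.7
ee_pos: [459.2, 215.6, 242.8]
eef_rot: [[-0.052, 0.498, 0.865], [-0.998, -0.042, -0.035], [0.019, -0.866, 0.5]]
ft_force: [-0.5, -0.6, -4.2]
gripper_width: 11.0
```

```bash
 python3 go.py 0 56 83; cat > sim.py <<'E'
from kin import *
sg,P=pickle.load(open('kin.pkl','rb')); SG[:]=sg
LO=np.array([-2.7,-.37,-1.27,.24,-1.31,.19,-2.76])+.001; HI=np.array([2.7,2.16,1.26,2.4,4.45,1.91,2.76])-.001
VM=.7*np.array([2.39,2.39]+[3.14]*5)*.1
def step(q,row,W=500,mode='ls',lam=.02):
    pos,R=fk(q,P); tp=pos+R@(1000*np.array(row[:3])); tR=R@Ro.from_rotvec([0,row[3],0]).as_matrix()
    def err(qq):
        p,r=fk(qq,P); return np.r_[p-tp, W*Ro.from_matrix(r@tR.T).as_rotvec()]
    if mode=='ls':
        f=lambda qq:np.r_[err(qq),lam*1000*(qq-q)*.1]
        s=least_squares(f,np.clip(q,LO+1e-6,HI-1e-6),bounds=(LO,HI)).x
    else:
        s=np.array(q,float)
        for _ in range(40):
            e=err(s); J=np.stack([(err(s+1e-5*np.eye(7)[i])-e)/1e-5 for i in range(7)],1)
            dq=-J.T@np.linalg.solve(J@J.T+(lam*1000)**2*np.eye(6),e); s=np.clip(s+np.clip(dq,-.2,.2),LO,HI)
    d=s-q; k=min(1,(VM/np.maximum(abs(d),1e-9)).min()); return q+d*k
def run(q,rows,**k):
    for r in rows: q=step(q,r,**k)
    return q
def show(q):
    p,R=fk(q,P); print(np.array(q),p,'y',R[:,1],'x',R[:,0])
if __name__=='__main__':
    D={round(d['time'],2):d for d in data()}
    T=[(3.25,[[0,-.03,.01,0]]*5,3.75),(4.25,[[0,-.038,.015,0]]*5,4.75),(8.0,[[.014,-.021,-.03,0]]*3+[[.007,-.01,-.015,0]]*2,8.5),(8.5,[[.001,.033,-.022,0]]*3+[[.005,-.01,-.016,0]]*2,9.0),(9.0,[[0,.035,-.01,0]]*3+[[0]*4]*2,9.5)]
    for a,rows,b in T:
        print('--',a); show(D[b]['qpos'])
        for W in (200,500,1000):
          for m in ('ls','clip'):
            print(W,m,end=' '); show(run(np.array(D[a]['qpos']),rows,W=W,mode=m))
E
python3 sim.py
```

```text
t 15.7 p [459.24  215.582 242.79 ] q [ 0.196  0.342 -1.087  2.209  1.159  0.782 -1.739] f [-0.474 -0.611 -4.243] w 11.0
[[-0.052  0.498  0.865]
 [-0.998 -0.042 -0.035]
 [ 0.019 -0.866  0.5  ]]
grasp pt in bed: [ -3.585  56.32  201.365]
tool axes in bed frame (cols x,y,z):
 [[ 0.002 -0.     1.   ]
 [-1.    -0.021  0.002]
 [ 0.021 -1.    -0.   ]]
force bed [-2.509 -0.631 -3.45 ]
tool delta to bed [0.0, 56.0, 83.0] : [ -2.118 118.345   3.623]
-- 3.25
[-0.228  0.323  0.336  0.731 -0.124  1.909  0.011] [603.679 -20.636 749.803] y [ 0.191 -0.004 -0.982] x [-0.018 -1.     0.   ]
200 ls [-0.216  0.346  0.361  0.559 -0.155  1.909  0.011] [620.572 -19.829 813.906] y [ 0.336 -0.01  -0.942] x [-0.017 -1.     0.004]
200 clip [ 0.057  0.763  0.626  0.241 -0.68   1.909 -0.116] [ 782.916 -114.623  678.322] y [ 0.284  0.094 -0.954] x [-0.241 -0.956 -0.166]
500 ls [-0.228  0.332  0.34   0.706 -0.127  1.909  0.011] [608.922 -19.413 755.774] y [ 0.207 -0.006 -0.978] x [-0.017 -1.     0.002]
500 clip [ 0.096  0.81   0.632  0.241 -0.722  1.909 -0.155] [ 794.116 -136.531  642.845] y [ 0.249  0.12  -0.961] 
[... 3393 characters left out ...]
[-0.07  -0.998 -0.005]
200 clip [-0.032 -0.121 -0.689  2.399  0.8    0.438 -1.491] [403.67  169.668 304.214] y [ 0.598  0.035 -0.801] x [-0.057 -0.995 -0.086]
500 ls [ 0.188 -0.369 -0.784  2.398  0.137  0.563 -0.789] [343.21  136.581 331.378] y [ 0.528 -0.022 -0.849] x [-0.065 -0.998 -0.015]
500 clip [-0.024 -0.121 -0.696  2.399  0.8    0.437 -1.49 ] [403.734 169.722 304.268] y [ 0.599  0.035 -0.8  ] x [-0.057 -0.995 -0.086]
1000 ls [ 0.188 -0.369 -0.784  2.398  0.138  0.556 -0.79 ] [344.738 138.038 332.293] y [ 0.533 -0.017 -0.846] x [-0.062 -0.998 -0.019]
1000 clip [-0.023 -0.121 -0.697  2.399  0.8    0.437 -1.49 ] [403.744 169.729 304.272] y [ 0.599  0.035 -0.8  ] x [-0.057 -0.995 -0.086]
```

```bash
cat > plan.py <<'E'
from sim import *
import sys
D=data(); q=np.array(D[-1]['qpos'])
def mv(q,tgt,n,vmax=40):
    # world target, n rows, returns q
    for i in range(n):
        p,R=fk(q,P); d=np.array(tgt)-p; L=np.linalg.norm(d); 
        if L<2: break
        d=d*min(1,vmax/L); row=np.r_[R.T@d/1000,0]; q=step(q,row,W=500)
    return q
for xs,zs,ys in [(430,270,-20),(450,255,-30),(430,255,-30),(420,300,-30)]:
    print('via',xs,ys,zs)
    a=mv(q,[xs,ys,zs],14); show(a)
    for k in range(6):
        p,R=fk(a,P); b=a
        a=mv(a,[150,-10,zs-40],5,30); 
        show(a)
E
python3 plan.py
```

```text
via 430 -20 270
[ 0.655 -0.064 -0.741  2.389  0.154  0.309 -0.275] [430.007 -19.992 269.99 ] y [ 0.479 -0.044 -0.877] x [-0.05  -0.999  0.023]
[ 1.154 -0.369 -0.999  2.399 -0.569  0.576  0.478] [369.274 -25.759 294.838] y [ 0.41  -0.059 -0.91 ] x [-0.072 -0.997  0.032]
[ 0.724 -0.369 -0.672  2.399 -0.276  0.75   0.158] [314.658 -18.218 305.635] y [ 0.292 -0.055 -0.955] x [-0.073 -0.997  0.035]
[ 0.633 -0.369 -0.621  2.399 -0.211  0.886  0.075] [273.643 -12.303 299.439] y [ 0.167 -0.053 -0.985] x [-0.075 -0.996  0.041]
[ 0.762 -0.369 -0.731  2.399 -0.232  0.988  0.11 ] [239.814  -8.904 288.518] y [ 0.043 -0.052 -0.998] x [-0.075 -0.996  0.049]
[ 0.986 -0.369 -0.912  2.399 -0.263  1.061  0.179] [213.154  -8.144 275.623] y [-0.075 -0.052 -0.996] x [-0.075 -0.996  0.057]
[ 1.241 -0.369 -1.127  2.399 -0.281  1.106  0.243] [192.979  -8.783 261.036] y [-0.185 -0.05  -0.981] x [-0.074 -0.995  0.064]
via 450 -30 255
[ 1.055  0.06  -1.134  2.368  0.505  0.264 -0.567] [450.016 -29.99  254.974] y [ 0.494 -0.041 -0.868] x [-0.051 -0.999  0.018]
[ 1.407 -0.272 -1.266  2.398 -0.59   0.44   0.525] [
[... 1819 characters left out ...]
29.347 319.268] y [ 0.42  -0.047 -0.906] x [-0.061 -0.998  0.024]
[ 0.433 -0.369 -0.428  2.399 -0.16   0.782  0.047] [308.79  -22.024 318.252] y [ 0.297 -0.04  -0.954] x [-0.061 -0.998  0.023]
[ 0.447 -0.369 -0.454  2.399 -0.158  0.912  0.034] [269.225 -15.973 307.551] y [ 0.168 -0.035 -0.985] x [-0.061 -0.998  0.025]
[ 0.536 -0.369 -0.528  2.399 -0.178  1.03   0.061] [231.237 -11.968 299.986] y [ 0.04  -0.032 -0.999] x [-0.062 -0.998  0.029]
[ 0.739 -0.369 -0.682  2.399 -0.215  1.122  0.138] [199.416 -10.476 292.128] y [-0.08  -0.028 -0.996] x [-0.062 -0.998  0.033]
[ 1.027 -0.369 -0.908  2.399 -0.25   1.177  0.234] [177.446 -10.311 280.365] y [-0.19  -0.024 -0.982] x [-0.061 -0.997  0.036]
```

```bash
cat > plan2.py <<'E'
from plan import mv
from sim import *
D=data(); q0=np.array(D[-1]['qpos'])
import itertools
for via in [(450,-30,255),(440,0,250),(470,-40,240),(460,-40,230)]:
    a0=mv(q0,via,14)
    print('via',via,a0)
    for dv in [(-30,0,-8),(-30,0,-15),(-30,0,-22),(-25,0,-28),(-15,0,-30)]:
        a=a0; out=[];qm=9
        for k in range(25):
            p,R=fk(a,P)
            a=step(a,np.r_[R.T@np.array(dv)/1000,0],W=500); qm=min(qm,a[1])
            p,R=fk(a,P)
            if k%5==4: out.append((k+1,p.round(0).tolist(),R[:,1].round(3).tolist(),a[[1,2,5]].round(2).tolist()))
        print(dv,'qmin',qm); [print('   ',o) for o in out]
E
sed -i 's/^for xs,zs,ys.*/for xs,zs,ys in []:/' plan.py
python3 plan2.py
```

```text
via (450, -30, 255) [ 1.055  0.06  -1.134  2.368  0.505  0.264 -0.567]
(-30, 0, -8) qmin -0.36899999999999994
    (5, [392.0, -39.0, 263.0], [0.412, -0.048, -0.91], [-0.25, -1.27, 0.44])
    (10, [327.0, -50.0, 284.0], [0.295, -0.032, -0.955], [-0.37, -0.96, 0.72])
    (15, [262.0, -73.0, 304.0], [0.179, -0.003, -0.984], [-0.37, -0.54, 0.91])
    (20, [192.0, -119.0, 305.0], [0.075, 0.053, -0.996], [-0.37, -0.44, 1.07])
    (25, [83.0, -172.0, 299.0], [0.028, 0.114, -0.993], [-0.37, -0.57, 1.18])
(-30, 0, -15) qmin -0.12444165256174096
    (5, [392.0, -38.0, 239.0], [0.373, -0.03, -0.927], [-0.02, -1.27, 0.37])
    (10, [342.0, -53.0, 232.0], [0.237, -0.01, -0.971], [-0.09, -1.27, 0.54])
    (15, [290.0, -79.0, 228.0], [0.105, 0.022, -0.994], [-0.12, -1.27, 0.7])
    (20, [231.0, -123.0, 222.0], [-0.009, 0.072, -0.997], [-0.07, -1.27, 0.81])
    (25, [147.0, -186.0, 203.0], [-0.087, 0.142, -0.986], [0.12, -1.27, 0.87])
(-30, 0, -22) qmin 0.09112959004086559
    (5, [407.0, -39.0, 203.0], [0.358, -0.029, -0.933], [0.25, -1.27, 0.41])
    (10, [377.0, -56.0, 138.0], [0.206, -0.008, -0.
[... 6996 characters left out ...]
 -0.013, -0.963], [1.34, -1.27, 1.14])
    (15, [324.0, -76.0, -156.0], [0.237, -0.003, -0.971], [2.16, -1.21, 1.63])
    (20, [200.0, -76.0, -297.0], [0.237, -0.003, -0.972], [2.1, -0.6, 1.24])
    (25, [75.0, -76.0, -437.0], [0.237, -0.003, -0.972], [2.09, -0.22, 0.88])
(-15, 0, -30) qmin 0.26646511050229793
    (5, [451.0, -47.0, 106.0], [0.4, -0.037, -0.916], [0.81, -1.27, 0.79])
    (10, [420.0, -52.0, -49.0], [0.355, -0.032, -0.934], [1.56, -1.27, 1.32])
    (15, [348.0, -53.0, -197.0], [0.353, -0.031, -0.935], [1.93, -0.94, 1.35])
    (20, [273.0, -53.0, -347.0], [0.353, -0.031, -0.935], [2.08, -0.57, 1.16])
    (25, [202.0, -52.0, -488.0], [0.35, -0.031, -0.936], [2.16, -0.27, 1.04])
```

```bash
cat > plan3.py <<'E'
from plan import mv
from sim import *
import sys,time
D=data(); q0=np.array(D[-1]['qpos']); rng=np.random.default_rng(int(sys.argv[1])); t0=time.time(); best=None
while time.time()-t0<230:
    w=[rng.uniform(330,470),rng.uniform(-150,250),rng.uniform(270,650)]
    via=[rng.uniform(410,470),rng.uniform(-50,20),rng.uniform(235,290)]
    dv=[-30,rng.uniform(-5,5),rng.uniform(-20,-6)]
    a=mv(q0,w,10,40); b=mv(a,via,14,40); lo=min(a[1],b[1]); m3=max(abs(a[2]),abs(b[2]))
    if lo<-.34 or m3>1.2: continue
    c=b; rec=None
    for k in range(22):
        p,R=fk(c,P); c=step(c,np.r_[R.T@np.array(dv)/1000,0],W=500); p,R=fk(c,P)
        if c[1]<-.345 or p[2]<195 or abs(c[2])>1.22: break
        e=np.hypot(R[0,1],R[1,1])+.3*max(0,.25-np.hypot(*p[:2])/1000)
        if rec is None or e<rec[0]: rec=(e,k+1,p,R[:,1],c)
    if rec and (best is None or rec[0]<best[0]-.003):
        best=rec; print('e',rec[0],'w',np.round(w),'via',np.round(via),'dv',np.round(dv,1)); print('  a',a,'b',b); print('  ',rec[1:],flush=True)
E
(python3 plan3.py 1 > p1.txt & python3 plan3.py 2 > p2.txt & python3 plan3.py 3 >p3.txt & wait); tail -n 4 p?.txt
```

```text
==> p1.txt <==
   (2, array([416.477,  20.906, 231.992]), array([ 0.416, -0.077, -0.906]), array([ 0.893,  0.096, -1.202,  2.392,  0.754,  0.42 , -0.997]))
e 0.4153211610834608 w [391. -78. 284.] via [456. -44. 270.] dv [-30.    0.6  -9.6]
  a [ 1.118 -0.202 -1.071  2.399 -0.349  0.402  0.255] b [ 0.996  0.054 -1.039  2.283  0.283  0.406 -0.319]
   (3, array([400.019, -44.256, 259.848]), array([ 0.413, -0.047, -0.91 ]), array([ 1.297, -0.131, -1.211,  2.389, -0.274,  0.382,  0.244]))

==> p2.txt <==
   (5, array([385.478, -57.089, 276.709]), array([ 0.422, -0.073, -0.904]), array([ 1.424, -0.321, -1.181,  2.399, -0.676,  0.502,  0.667]))
e 0.35745005146501685 w [342. -90. 287.] via [447. -16. 248.] dv [-30.    0.3 -14.1]
  a [ 1.171 -0.339 -1.161  2.398 -0.446  0.512  0.248] b [ 0.821  0.133 -1.028  2.272  0.56   0.526 -0.709]
   (2, array([399.281, -14.973, 226.159]), array([ 0.345, -0.094, -0.934]), array([ 1.006,  0.091, -1.205,  2.385,  0.576,  0.454, -0.746]))

==> p3.txt <==
   (2, array([417.358, -42.341, 226.582]), array([ 0.395, -0.073, -0.916]), array([ 1.001,  0.101, -1.094,  2.388,  0.574,  0.356, -0.643]))
e 0.3551113411105694 w [357. -74. 293.] via [450.  14. 242.] dv [-30.    2.6  -9.3]
  a [ 1.165 -0.34  -1.15   2.398 -0.459  0.512  0.266] b [ 0.706  0.164 -1.006  2.264  0.633  0.557 -0.851]
   (2, array([390.25 ,  19.283, 223.642]), array([ 0.344, -0.09 , -0.935]), array([ 0.841,  0.071, -1.151,  2.399,  0.587,  0.468, -0.868]))
```

```bash
cat > plan4.py <<'E'
from plan import mv
from sim import *
D=data(); q0=np.array(D[-1]['qpos']); _,R0_=fk(q0,P)
def ikq3(pos,q3,qs):
    f=lambda qq:np.r_[fk(qq,P)[0]-pos,500*Ro.from_matrix(fk(qq,P)[1]@R0_.T).as_rotvec(),2000*(qq[2]-q3)]
    s=least_squares(f,np.clip(qs,LO+1e-6,HI-1e-6),bounds=(LO,HI)); return s.x,np.abs(s.fun).max()
for via in [(450,-30,255),(440,-30,280)]:
  for q3 in (-.8,-.5,-.2,0,.2,.5,.8):
    b,e=ikq3(np.array(via),q3,np.array([.2-q3*.9,0,q3,2.3,0,.5,0]))
    if e>1: print(q3,'no',e); continue
    for dv in ([-30,0,-8],[-30,0,-14],[-30,0,-20]):
        c=b; rec=None; m=[9,0]
        for k in range(20):
            p,R=fk(c,P); c=step(c,np.r_[R.T@np.array(dv)/1000,0],W=500); p,R=fk(c,P); m=[min(m[0],c[1]),max(m[1],abs(c[2]))]
            e=np.hypot(R[0,1],R[1,1])
            if rec is None or e<rec[0]: rec=(e,k+1,p.round(),c.round(2),np.round(m,2))
        print(via,q3,dv,rec)
E
python3 plan4.py
```

```text
(450, -30, 255) -0.8 [-30, 0, -8] (np.float64(0.11355661494720082), 20, array([ 209., -114.,  306.]), array([ 1.02, -0.37, -0.43,  2.4 , -0.29,  1.03,  0.7 ]), array([-0.37,  1.26]))
(450, -30, 255) -0.8 [-30, 0, -14] (np.float64(0.0651382838119023), 20, array([ 234., -112.,  243.]), array([ 1.94, -0.37, -1.26,  2.4 , -0.52,  0.94,  0.99]), array([-0.37,  1.27]))
(450, -30, 255) -0.8 [-30, 0, -20] (np.float64(0.038247203487606664), 18, array([316., -95.,  54.]), array([ 1.22,  0.94, -1.27,  2.4 ,  1.27,  0.89, -1.01]), array([0.04, 1.27]))
(450, -30, 255) -0.5 [-30, 0, -8] (np.float64(0.14034591821303988), 20, array([ 224., -110.,  307.]), array([ 0.97, -0.37, -0.43,  2.4 , -0.3 ,  1.  ,  0.66]), array([-0.37,  1.25]))
(450, -30, 255) -0.5 [-30, 0, -14] (np.float64(0.06889060806579116), 20, array([ 250., -103.,  242.]), array([ 1.88, -0.37, -1.27,  2.4 , -0.54,  0.91,  0.94]), array([-0.37,  1.27]))
(450, -30, 255) -0.5 [-30, 0, -20] (np.float64(0.02281077775915412), 19, array([316., -91.,  36.]), array([ 1.2 ,  1.02, -1.27,  2.4 ,  1.36,  0.96, -1.09]), array([0.02, 1.27]))
-0.2 no 
[... 1166 characters left out ...]
.4 , -0.12,  0.72,  0.47]), array([-0.37,  1.27]))
(440, -30, 280) -0.2 [-30, 0, -8] (np.float64(0.21300024395025385), 20, array([ 169., -159.,  308.]), array([ 1.52, -0.37, -0.49,  2.4 , -0.44,  1.1 ,  1.2 ]), array([-0.37,  0.88]))
(440, -30, 280) -0.2 [-30, 0, -14] (np.float64(0.17073234692094902), 20, array([ 198., -146.,  292.]), array([ 1.65, -0.37, -0.74,  2.4 , -0.48,  1.05,  1.13]), array([-0.37,  0.96]))
(440, -30, 280) -0.2 [-30, 0, -20] (np.float64(0.12130652335876264), 20, array([ 255., -132.,  232.]), array([ 1.88, -0.17, -1.27,  2.4 , -0.39,  0.78,  0.83]), array([-0.37,  1.27]))
0 no 1.8034919005291385
0.2 no 4.239241777595339
0.5 no 7.583844434356308
0.8 no 10.32068965229547
```

jog_arm --pt "0.01 -0.01 -0.005 0" --pt "0.03 -0.01 0 0" --pt "0.038 -0.01 0 0" --pt "0.038 -0.009 0 0" --pt "0.038 -0.009 0 0"

```text
time: 16.2
ee_pos: [422.7, 97.1, 276.3]
eef_rot: [[-0.04, 0.483, 0.875], [-0.999, -0.039, -0.024], [0.023, -0.875, 0.484]]
ft_force: [-1.8, -0.1, -5.2]
gripper_width: 10.8
```

```bash
 python3 go.py 420 -30 300 w; cat > pl.py <<'E'
from sim import *
import sys
D=data(); q=np.array(D[-1]['qpos'])
rows=eval(sys.argv[1])
for r in rows:
    q=step(q,r,W=500)
show(q)
E

```

```text
t 16.2 p [422.666  97.071 276.333] q [ 0.681 -0.047 -1.138  2.345  0.53   0.43  -0.943] f [-1.83  -0.08  -5.158] w 10.8
[[-0.04   0.483  0.875]
 [-0.999 -0.039 -0.024]
 [ 0.023 -0.875  0.484]]
grasp pt in bed: [-14.156 -63.64  246.137]
tool axes in bed frame (cols x,y,z):
 [[ 0.014 -0.018  1.   ]
 [-1.    -0.018  0.014]
 [ 0.018 -1.    -0.019]]
force bed [-4.16  -0.159 -3.554]
tool delta (TCP->world) [127.581 -17.007  12.168]
```

```bash
python3 pl.py "[[.036,-.008,.002,0]]*4+[[0,-.008,-.012,0]]"; python3 pl.py "[[.036,-.008,.002,0]]*4"; python3 pl.py "[[.03,-.016,-.004,0]]*5"
```

```text
[ 0.636 -0.234 -0.645  2.398 -0.19   0.441  0.087] [396.938 -23.149 305.69 ] y [ 0.475 -0.044 -0.879] x [-0.041 -0.999  0.028]
[ 0.469 -0.185 -0.519  2.383 -0.038  0.427 -0.068] [410.261 -23.69  304.257] y [ 0.476 -0.045 -0.879] x [-0.041 -0.999  0.029]
[ 0.719 -0.33  -0.721  2.399 -0.297  0.523  0.156] [377.531  -9.812 318.461] y [ 0.465 -0.056 -0.883] x [-0.048 -0.998  0.038]
```

jog_arm --pt "0.036 -0.008 0.002 0" --pt "0.036 -0.008 0.002 0" --pt "0.036 -0.008 0.002 0" --pt "0.036 -0.008 0.002 0" --pt "0 -0.006 -0.01 0"

```text
time: 16.7
ee_pos: [396.8, -21.5, 305.7]
eef_rot: [[-0.047, 0.474, 0.879], [-0.998, -0.05, -0.026], [0.032, -0.879, 0.476]]
ft_force: [-1.0, 3.1, -4.2]
gripper_width: 11.2
```

```bash
 python3 go.py; cat > pl2.py <<'E'
from sim import *
D=data(); q=np.array(D[-1]['qpos'])
for dv in [(-30,0,-4),(-30,0,0),(-30,0,4),(-30,0,-8),(-30,3,-4),(-30,-3,-4),(-25,0,10),(-40,0,-4)]:
    c=q; print(dv)
    for k in range(20):
        p,R=fk(c,P); c=step(c,np.r_[R.T@np.array(dv)/1000,0],W=500); p,R=fk(c,P)
        if k%5==4: print('  ',k+1,p.round(),R[:,1],'xz',R[2,0].round(3),c.round(2))
E
python3 pl2.py
```

```text
t 16.7 p [396.848 -21.494 305.749] q [ 0.69  -0.24  -0.697  2.395 -0.205  0.444  0.093] f [-1.042  3.098 -4.157] w 11.2
[[-0.047  0.474  0.879]
 [-0.998 -0.05  -0.026]
 [ 0.032 -0.879  0.476]]
grasp pt in bed: [ -17.427 -183.276  281.964]
tool axes in bed frame (cols x,y,z):
 [[ 0.013 -0.028  1.   ]
 [-0.999 -0.03   0.012]
 [ 0.03  -0.999 -0.028]]
force bed [-3.096  3.05  -3.013]
(-30, 0, -4)
   5 [336. -26. 329.] [ 0.387 -0.048 -0.921] xz 0.031 [ 0.42 -0.37 -0.41  2.4  -0.15  0.69  0.06]
   10 [296. -34. 318.] [ 0.262 -0.039 -0.964] xz 0.027 [ 0.36 -0.37 -0.33  2.4  -0.12  0.83  0.06]
   15 [252. -52. 310.] [ 0.133 -0.017 -0.991] xz 0.011 [ 0.49 -0.37 -0.34  2.4  -0.15  0.96  0.2 ]
   20 [198. -87. 307.] [ 0.013  0.026 -1.   ] xz -0.027 [ 0.75 -0.37 -0.36  2.4  -0.18  1.1   0.45]
(-30, 0, 0)
   5 [341. -24. 333.] [ 0.403 -0.048 -0.914] xz 0.031 [ 0.34 -0.37 -0.36  2.4  -0.11  0.68  0.01]
   10 [303. -32. 321.] [ 0.284 -0.041 -0.958] xz 0.029 [ 0.29 -0.37 -0.3   2.4  -0.09  0.81  0.01]
   15 [261. -47. 312.] [ 0.159 -0.023 -0.987] xz 0.016 [ 0.4  -0.37 -0.3   2.4  -0.13  0.94  0.13]

[... 1858 characters left out ...]
28. -27. 340.] [ 0.342 -0.05  -0.938] xz 0.035 [ 0.19 -0.37 -0.24  2.37 -0.03  0.78 -0.08]
   15 [303. -35. 346.] [ 0.243 -0.044 -0.969] xz 0.034 [ 0.22 -0.37 -0.23  2.33 -0.05  0.93 -0.02]
   20 [275. -47. 359.] [ 0.135 -0.031 -0.99 ] xz 0.025 [ 0.29 -0.37 -0.23  2.29 -0.07  1.08  0.06]
(-40, 0, -4)
   5 [328. -27. 328.] [ 0.362 -0.046 -0.931] xz 0.031 [ 0.32 -0.37 -0.34  2.4  -0.1   0.72  0.  ]
   10 [273. -42. 313.] [ 0.194 -0.028 -0.981] xz 0.02 [ 0.4  -0.37 -0.33  2.4  -0.13  0.9   0.12]
   15 [206. -83. 307.] [ 0.03   0.022 -0.999] xz -0.024 [ 0.7  -0.37 -0.34  2.4  -0.17  1.08  0.42]
   20 [  86. -154.  308.] [-0.065  0.108 -0.992] xz -0.106 [ 1.38 -0.37 -0.38  2.4  -0.14  1.22  1.05]
```

```bash
cat > pl3.py <<'E'
from sim import *
import sys
D=data(); q=np.array(D[-1]['qpos'])
for dv in eval(sys.argv[1]):
    c=q; print(dv)
    for k in range(int(sys.argv[2])):
        p,R=fk(c,P); c=step(c,np.r_[R.T@np.array(dv)/1000,0],W=500); p,R=fk(c,P)
        if k%5==4: print('  ',k+1,p.round(),R[:,1],'xz',R[2,0].round(3),c.round(2))
E
python3 pl3.py "[(-30,0,15),(-35,0,20),(-30,0,30),(-40,0,15),(-45,0,10)]" 20
```

```text
(-30, 0, 15)
   5 [350. -20. 342.] [ 0.427 -0.048 -0.903] xz 0.033 [ 0.16 -0.37 -0.24  2.39 -0.    0.67 -0.12]
   10 [329. -24. 361.] [ 0.312 -0.049 -0.949] xz 0.037 [ 0.17 -0.37 -0.23  2.31 -0.02  0.88 -0.08]
   15 [302. -31. 396.] [ 0.18  -0.044 -0.983] xz 0.037 [ 0.2  -0.37 -0.22  2.2  -0.04  1.12 -0.04]
   20 [269. -42. 448.] [ 0.039 -0.032 -0.999] xz 0.03 [ 0.26 -0.37 -0.2   2.07 -0.04  1.39  0.03]
(-35, 0, 20)
   5 [349. -21. 349.] [ 0.408 -0.046 -0.912] xz 0.031 [ 0.16 -0.37 -0.24  2.37 -0.01  0.72 -0.11]
   10 [326. -28. 394.] [ 0.261 -0.043 -0.964] xz 0.033 [ 0.19 -0.37 -0.22  2.22 -0.04  1.02 -0.05]
   15 [290. -41. 469.] [ 0.099 -0.029 -0.995] xz 0.025 [ 0.26 -0.37 -0.2   2.03 -0.05  1.37  0.03]
   20 [235. -64. 575.] [-0.049 -0.    -0.999] xz 0.002 [ 0.38 -0.37 -0.18  1.79 -0.06  1.76  0.16]
(-30, 0, 30)
   5 [364. -22. 392.] [ 0.4   -0.045 -0.915] xz 0.031 [ 0.16 -0.37 -0.22  2.26 -0.01  0.83 -0.09]
   10 [344. -27. 524.] [ 0.264 -0.042 -0.964] xz 0.032 [ 0.19 -0.37 -0.19  1.93 -0.03  1.31 -0.04]
   15 [275. -33. 693.] [ 0.164 -0.034 -0.986] xz 0.028 [ 0.23 -0.37 -0.17  
[... 245 characters left out ...]
-31. 337.] [ 0.246 -0.039 -0.969] xz 0.03 [ 0.22 -0.37 -0.24  2.35 -0.05  0.9  -0.03]
   15 [251. -53. 349.] [ 0.074 -0.014 -0.997] xz 0.011 [ 0.34 -0.37 -0.23  2.3  -0.09  1.12  0.12]
   20 [ 182. -105.  376.] [-0.09   0.051 -0.995] xz -0.048 [ 0.65 -0.37 -0.22  2.24 -0.09  1.36  0.44]
(-45, 0, 10)
   5 [333. -22. 332.] [ 0.377 -0.043 -0.925] xz 0.029 [ 0.19 -0.37 -0.26  2.4  -0.04  0.72 -0.08]
   10 [278. -35. 316.] [ 0.205 -0.031 -0.978] xz 0.023 [ 0.27 -0.37 -0.26  2.4  -0.08  0.89  0.03]
   15 [208. -75. 309.] [ 0.023  0.017 -1.   ] xz -0.018 [ 0.54 -0.37 -0.26  2.4  -0.13  1.09  0.32]
   20 [  74. -154.  313.] [-0.092  0.118 -0.989] xz -0.115 [ 1.21 -0.37 -0.24  2.4  -0.08  1.25  0.98]
```

jog_arm --pt "0.002 -0.034 -0.021 0" --pt "0.002 -0.034 -0.022 0" --pt "0.002 -0.033 -0.022 0" --pt "0.002 -0.033 -0.023 0" --pt "0.002 -0.032 -0.024 0"

```text
time: 17.2
ee_pos: [338.9, -18.4, 329.6]
eef_rot: [[-0.065, 0.392, 0.917], [-0.997, -0.068, -0.042], [0.046, -0.917, 0.396]]
ft_force: [0.7, -1.1, -3.9]
gripper_width: 11.5
```

```bash
 python3 go.py;python3 pl3.py "[(-35,0,20),(-40,0,15),(-35,5,15)]" 15
```

```text
t 17.2 p [338.95  -18.413 329.641] q [ 0.451 -0.374 -0.48   2.396 -0.139  0.68  -0.001] f [ 0.668 -1.064 -3.873] w 11.5
[[-0.065  0.392  0.917]
 [-0.997 -0.068 -0.042]
 [ 0.046 -0.917  0.396]]
grasp pt in bed: [ -56.224 -182.815  331.687]
tool axes in bed frame (cols x,y,z):
 [[ 0.004 -0.116  0.993]
 [-0.999 -0.052 -0.002]
 [ 0.051 -0.992 -0.116]]
force bed [-1.319 -1.034 -3.711]
(-35, 0, 20)
   5 [316. -13. 362.] [ 0.265 -0.081 -0.961] xz 0.064 [ 0.08 -0.37 -0.23  2.3   0.05  0.95 -0.23]
   10 [283.   1. 421.] [ 0.103 -0.106 -0.989] xz 0.098 [-0.   -0.37 -0.21  2.14  0.05  1.28 -0.28]
   15 [236.  29. 510.] [-0.055 -0.142 -0.988] xz 0.146 [-0.15 -0.37 -0.19  1.94  0.05  1.66 -0.4 ]
(-40, 0, 15)
   5 [301. -12. 330.] [ 0.26  -0.084 -0.962] xz 0.067 [ 0.07 -0.37 -0.24  2.38  0.05  0.88 -0.26]
   10 [251.   9. 337.] [ 0.092 -0.121 -0.988] xz 0.114 [-0.07 -0.37 -0.23  2.34  0.07  1.11 -0.4 ]
   15 [179.  61. 357.] [-0.067 -0.195 -0.979] xz 0.2 [-0.41 -0.37 -0.23  2.3   0.04  1.37 -0.72]
(-35, 5, 15)
   5 [306.  19. 338.] [ 0.284 -0.093 -0.954] xz 0.075 [-0.08 -0.37 -0.24  2.36  0.12  0.9  -0.44]
   10 [237.  96. 365.] [ 0.17  -0.168 -0.971] xz 0.154 [-0.54 -0.37 -0.23  2.29  0.17  1.21 -0.9 ]
   15 [ 95. 173. 421.] [ 0.131 -0.235 -0.963] xz 0.223 [-1.22 -0.37 -0.21  2.16  0.09  1.56 -1.51]
```

```bash
python3 pl3.py "[(-35,-4,20),(-35,-6,20),(-35,-8,20),(-32,-6,22)]" 15
```

```text
(-35, -4, 20)
   5 [315. -42. 362.] [ 0.264 -0.068 -0.962] xz 0.052 [ 0.22 -0.37 -0.23  2.3  -0.02  0.94 -0.06]
   10 [276. -91. 424.] [ 0.11  -0.036 -0.993] xz 0.029 [ 0.45 -0.37 -0.21  2.13 -0.07  1.26  0.21]
   15 [ 194. -166.  516.] [-0.004  0.032 -0.999] xz -0.032 [ 0.87 -0.37 -0.19  1.92 -0.09  1.61  0.63]
(-35, -6, 20)
   5 [314. -56. 363.] [ 0.266 -0.061 -0.962] xz 0.045 [ 0.29 -0.37 -0.23  2.3  -0.05  0.93  0.03]
   10 [ 260. -132.  428.] [ 0.129 -0.008 -0.992] xz 0.0 [ 0.66 -0.37 -0.21  2.12 -0.13  1.26  0.44]
   15 [ 137. -217.  522.] [ 0.066  0.061 -0.996] xz -0.064 [ 1.24 -0.37 -0.19  1.91 -0.16  1.62  1.01]
(-35, -8, 20)
   5 [312. -71. 364.] [ 0.268 -0.055 -0.962] xz 0.039 [ 0.36 -0.37 -0.23  2.29 -0.08  0.93  0.12]
   10 [ 239. -166.  432.] [ 0.154  0.012 -0.988] xz -0.02 [ 0.86 -0.37 -0.21  2.12 -0.19  1.28  0.65]
   15 [  88. -241.  528.] [ 0.126  0.056 -0.99 ] xz -0.062 [ 1.51 -0.37 -0.18  1.9  -0.2   1.63  1.28]
(-32, -6, 22)
   5 [321. -55. 378.] [ 0.271 -0.062 -0.961] xz 0.046 [ 0.28 -0.37 -0.22  2.26 -0.04  0.96  0.03]
   10 [ 276. -124.  463.] [ 0.141 -0.017 -0.99 ] xz 0.009 [ 0.61 -0.37 -0.2   2.05 -0.12  1.32  0.38]
   15 [ 169. -200.  574.] [ 0.076  0.041 -0.996] xz -0.045 [ 1.1  -0.37 -0.18  1.79 -0.15  1.7   0.86]
```

jog_arm --pt "0.007 -0.032 -0.024 0" --pt "0.007 -0.031 -0.025 0" --pt "0.007 -0.031 -0.026 0" --pt "0.007 -0.03 -0.027 0" --pt "0.007 -0.029 -0.028 0"

```text
time: 17.7
ee_pos: [292.3, -26.1, 314.5]
eef_rot: [[-0.088, 0.241, 0.967], [-0.991, -0.124, -0.059], [0.106, -0.963, 0.25]]
ft_force: [-0.6, -0.3, -5.0]
gripper_width: 10.9
```

```bash
 python3 go.py;python3 pl3.py "[(-35,0,20),(-35,-4,20),(-35,-2,20),(-40,0,0)]" 15
```

```text
t 17.7 p [292.309 -26.112 314.525] q [ 0.443 -0.374 -0.507  2.396 -0.055  0.838 -0.098] f [-0.576 -0.316 -4.994] w 10.9
[[-0.088  0.241  0.967]
 [-0.991 -0.124 -0.059]
 [ 0.106 -0.963  0.25 ]]
grasp pt in bed: [-104.76  -192.885  341.942]
tool axes in bed frame (cols x,y,z):
 [[ 0.014 -0.268  0.963]
 [-0.993 -0.114 -0.017]
 [ 0.114 -0.957 -0.268]]
force bed [-2.983 -0.34  -4.044]
(-35, 0, 20)
   5 [262. -12. 347.] [ 0.111 -0.149 -0.983] xz 0.139 [-0.02 -0.37 -0.23  2.32  0.1   1.11 -0.36]
   10 [218.  23. 403.] [-0.05  -0.201 -0.978] xz 0.205 [-0.22 -0.37 -0.22  2.19  0.09  1.44 -0.53]
   15 [145.  84. 484.] [-0.175 -0.274 -0.946] xz 0.292 [-0.57 -0.37 -0.2   2.03  0.01  1.79 -0.85]
(-35, -4, 20)
   5 [263. -38. 347.] [ 0.104 -0.14  -0.985] xz 0.131 [ 0.11 -0.37 -0.23  2.32  0.08  1.1  -0.23]
   10 [228. -61. 404.] [-0.069 -0.145 -0.987] xz 0.151 [ 0.2  -0.37 -0.21  2.18  0.07  1.39 -0.11]
   15 [ 182. -103.  484.] [-0.229 -0.118 -0.966] xz 0.143 [ 0.39 -0.37 -0.2   2.02  0.09  1.69  0.1 ]
(-35, -2, 20)
   5 [263. -25. 347.] [ 0.107 -0.145 -0.984] xz 0.135 [ 0.04 -0.37 -0.23  2.32  0.09  1.1  -0.3 ]
   10 [226. -18. 403.] [-0.064 -0.175 -0.983] xz 0.18 [-0.01 -0.37 -0.21  2.19  0.08  1.41 -0.33]
   15 [183.  -1. 481.] [-0.226 -0.207 -0.952] xz 0.231 [-0.11 -0.37 -0.2   2.03  0.06  1.75 -0.4 ]
(-40, 0, 0)
   5 [238. -11. 312.] [ 0.081 -0.145 -0.986] xz 0.137 [ 0.06 -0.37 -0.31  2.4   0.06  1.05 -0.34]
   10 [171.  30. 314.] [-0.082 -0.194 -0.978] xz 0.201 [-0.19 -0.37 -0.32  2.4   0.02  1.26 -0.59]
   15 [ 50. 104. 324.] [-0.174 -0.274 -0.946] xz 0.291 [-0.8  -0.37 -0.34  2.4  -0.15  1.43 -1.16]
```

```bash
cat > pl4.py <<'E'
from sim import *
import sys
D=data(); q=np.array(D[-1]['qpos'])
for seq in eval(sys.argv[1]):
    c=q; print(seq)
    for n,dv in seq:
        for k in range(n):
            p,R=fk(c,P); c=step(c,np.r_[R.T@np.array(dv)/1000,0],W=500); p,R=fk(c,P)
        print('  ',n,p.round(),R[:,1],'xz',R[2,0].round(3),c.round(2))
E
python3 pl4.py "[[(5,(0,-30,0)),(5,(-31,16,10)),(5,(-31,16,10))],[(5,(0,-30,10)),(5,(-31,16,20)),(5,(-31,16,20))],[(5,(0,-35,10)),(3,(-10,-30,10)),(5,(-28,22,20)),(5,(-28,22,20))]]"
```

```text
[(5, (0, -30, 0)), (5, (-31, 16, 10)), (5, (-31, 16, 10))]
   5 [ 292. -176.  315.] [ 0.241 -0.124 -0.963] xz 0.106 [ 0.53 -0.26 -0.11  2.35 -0.02  0.77  0.35]
   5 [ 219. -156.  316.] [ 0.162 -0.061 -0.985] xz 0.049 [ 0.81 -0.37 -0.24  2.39 -0.15  0.94  0.59]
   5 [ 144. -164.  310.] [ 0.071  0.048 -0.996] xz -0.052 [ 1.11 -0.37 -0.25  2.4  -0.2   1.1   0.9 ]
[(5, (0, -30, 10)), (5, (-31, 16, 20)), (5, (-31, 16, 20))]
   5 [ 292. -176.  364.] [ 0.241 -0.124 -0.963] xz 0.106 [ 0.37 -0.33  0.01  2.27  0.04  0.92  0.29]
   5 [ 245. -172.  425.] [ 0.142 -0.049 -0.989] xz 0.039 [ 0.8  -0.37 -0.21  2.13 -0.12  1.23  0.55]
   5 [ 182. -180.  515.] [ 0.03   0.06  -0.998] xz -0.062 [ 0.99 -0.37 -0.19  1.92 -0.13  1.6   0.74]
[(5, (0, -35, 10)), (3, (-10, -30, 10)), (5, (-28, 22, 20)), (5, (-28, 22, 20))]
   5 [ 292. -201.  364.] [ 0.241 -0.124 -0.963] xz 0.106 [ 0.44 -0.3   0.03  2.25  0.01  0.91  0.38]
   3 [ 262. -291.  394.] [ 0.241 -0.124 -0.963] xz 0.106 [ 0.49 -0.25  0.25  2.14 -0.01  0.98  0.66]
   5 [ 191. -258.  450.] [ 0.226 -0.096 -0.969] xz 0.079 [ 1.17 -0.37 -0.18  2.09 -0.22  1.21  0.98]
   5 [  80. -251.  548.] [ 0.194  0.031 -0.981] xz -0.043 [ 1.63 -0.37 -0.19  1.86 -0.26  1.65  1.37]
```

jog_arm --pt "0.03 -0.001 0.003 0" --pt "0.03 -0.001 0.003 0" --pt "0.03 -0.001 0.003 0" --pt "0.03 -0.001 0.003 0" --pt "0 0 0 0"

```text
time: 18.2
ee_pos: [289.5, -148.4, 335.0]
eef_rot: [[-0.08, 0.237, 0.968], [-0.991, -0.127, -0.051], [0.111, -0.963, 0.245]]
ft_force: [-0.4, 0.2, -4.4]
gripper_width: 10.9
```

```bash
 python3 go.py;python3 pl4.py "[[(5,(-31,16,10)),(5,(-31,16,10))],[(5,(-31,12,20)),(5,(-31,16,20))],[(5,(-34,16,0)),(5,(-34,16,0))],[(5,(-34,14,-5)),(5,(-34,14,-5))],[(5,(-30,10,0)),(5,(-34,18,0))]]"
```

```text
t 18.2 p [ 289.528 -148.415  334.981] q [ 0.496 -0.323 -0.161  2.34  -0.012  0.851  0.276] f [-0.423  0.23  -4.391] w 10.9
[[-0.08   0.237  0.968]
 [-0.991 -0.127 -0.051]
 [ 0.111 -0.963  0.245]]
grasp pt in bed: [ -92.404 -315.211  358.424]
tool axes in bed frame (cols x,y,z):
 [[ 0.023 -0.271  0.962]
 [-0.993 -0.117 -0.009]
 [ 0.115 -0.955 -0.272]]
force bed [-2.57   0.211 -3.587]
[(5, (-31, 16, 10)), (5, (-31, 16, 10))]
   5 [ 241. -121.  333.] [ 0.122 -0.07  -0.99 ] xz 0.062 [ 0.59 -0.37 -0.24  2.35 -0.07  1.02  0.33]
   5 [200. -95. 328.] [-0.017 -0.007 -1.   ] xz 0.008 [ 0.56 -0.37 -0.24  2.35 -0.08  1.16  0.3 ]
[(5, (-31, 12, 20)), (5, (-31, 16, 20))]
   5 [ 243. -152.  392.] [ 0.117 -0.055 -0.992] xz 0.047 [ 0.71 -0.37 -0.22  2.21 -0.09  1.17  0.47]
   5 [ 196. -153.  470.] [-0.016  0.045 -0.999] xz -0.044 [ 0.83 -0.37 -0.2   2.02 -0.1   1.52  0.58]
[(5, (-34, 16, 0)), (5, (-34, 16, 0))]
   5 [ 225. -125.  311.] [ 0.118 -0.063 -0.991] xz 0.055 [ 0.73 -0.37 -0.3   2.4  -0.12  0.97  0.43]
   5 [ 168. -117.  308.] [-0.022  0.027 -0.999] xz -0.026 [ 0.85 -0.37 -0.31  2.4  -0.14  1.13  0.56]
[(5, (-34, 14, -5)), (5, (-34, 14, -5))]
   5 [ 218. -137.  310.] [ 0.121 -0.058 -0.991] xz 0.05 [ 0.85 -0.37 -0.34  2.4  -0.16  0.96  0.54]
   5 [ 141. -150.  307.] [ 0.005  0.046 -0.999] xz -0.046 [ 1.16 -0.37 -0.36  2.4  -0.18  1.13  0.84]
[(5, (-30, 10, 0)), (5, (-34, 18, 0))]
   5 [ 220. -149.  312.] [ 0.148 -0.069 -0.987] xz 0.059 [ 0.85 -0.37 -0.3   2.4  -0.16  0.94  0.57]
   5 [ 147. -152.  308.] [ 0.03   0.046 -0.999] xz -0.048 [ 1.11 -0.37 -0.31  2.4  -0.18  1.12  0.84]
```

jog_arm --pt "-0.012 -0.019 -0.028 0" --pt "-0.012 -0.018 -0.029 0" --pt "-0.013 -0.018 -0.029 0" --pt "-0.013 -0.017 -0.03 0" --pt "-0.013 -0.016 -0.03 0"

```text
time: 18.7
ee_pos: [236.4, -102.3, 308.1]
eef_rot: [[-0.082, 0.106, 0.991], [-0.994, -0.087, -0.073], [0.078, -0.991, 0.113]]
ft_force: [0.3, 1.6, -5.1]
gripper_width: 10.8
```

```bash
 python3 go.py;python3 pl4.py "[[(3,(-31,16,10)),(2,(-31,16,10))],[(3,(-31,12,20)),(2,(-31,12,20))],[(3,(-31,20,10)),(2,(-31,20,10))]]"
```

```text
t 18.7 p [ 236.375 -102.335  308.069] q [ 0.792 -0.374 -0.461  2.395 -0.144  0.958  0.346] f [ 0.337  1.61  -5.072] w 10.8
[[-0.082  0.106  0.991]
 [-0.994 -0.087 -0.073]
 [ 0.078 -0.991  0.113]]
grasp pt in bed: [-154.337 -271.253  362.916]
tool axes in bed frame (cols x,y,z):
 [[ 0.005 -0.4    0.917]
 [-0.996 -0.082 -0.031]
 [ 0.088 -0.913 -0.399]]
force bed [-2.304  1.623 -4.526]
[(3, (-31, 16, 10)), (2, (-31, 16, 10))]
   3 [218. -80. 310.] [ 0.033 -0.065 -0.997] xz 0.062 [ 0.43 -0.37 -0.25  2.4  -0.04  1.06  0.13]
   2 [204. -59. 310.] [-0.026 -0.053 -0.998] xz 0.055 [ 0.34 -0.37 -0.25  2.4  -0.04  1.12  0.04]
[(3, (-31, 12, 20)), (2, (-31, 12, 20))]
   3 [221. -94. 328.] [ 0.031 -0.061 -0.998] xz 0.058 [ 0.48 -0.37 -0.24  2.35 -0.04  1.1   0.19]
   2 [210. -88. 347.] [-0.032 -0.04  -0.999] xz 0.042 [ 0.46 -0.37 -0.23  2.31 -0.04  1.21  0.18]
[(3, (-31, 20, 10)), (2, (-31, 20, 10))]
   3 [221. -70. 310.] [ 0.035 -0.068 -0.997] xz 0.065 [ 0.37 -0.37 -0.25  2.4  -0.03  1.06  0.07]
   2 [208. -35. 310.] [-0.025 -0.062 -0.998] xz 0.064 [ 0.22 -0.37 -0.25  2.4  -0.03  1.13 -0.08]
```

jog_arm --pt "-0.006 -0.024 -0.029 0" --pt "-0.006 -0.023 -0.03 0" --pt "-0.006 -0.022 -0.03 0" --pt "-0.006 -0.02 -0.03 0" --pt "0.01 -0.02 0 0"

```text
time: 19.2
ee_pos: [192.0, -85.3, 318.1]
eef_rot: [[-0.083, -0.051, 0.995], [-0.995, -0.054, -0.086], [0.058, -0.997, -0.046]]
ft_force: [-1.2, -0.5, -4.8]
gripper_width: 11.2
```

```bash
 python3 go.py
```

```text
t 19.2 p [191.965 -85.345 318.066] q [ 0.573 -0.374 -0.325  2.377 -0.056  1.156  0.209] f [-1.217 -0.476 -4.786] w 11.2
[[-0.083 -0.051  0.995]
 [-0.995 -0.054 -0.086]
 [ 0.058 -0.997 -0.046]]
grasp pt in bed: [-189.24  -256.029  394.565]
tool axes in bed frame (cols x,y,z):
 [[-0.006 -0.541  0.841]
 [-0.998 -0.056 -0.043]
 [ 0.07  -0.839 -0.539]]
force bed [-3.428 -0.528 -3.547]
```

jog_arm --pt "0.01 0 0.025 0" --pt "0.015 0.001 0.038 0" --pt "0.015 0.001 0.038 0" --pt "0.015 0.001 0.038 0" --pt "0.015 0.001 0.038 0"

```text
time: 19.7
ee_pos: [366.8, -166.2, 311.5]
eef_rot: [[-0.069, -0.045, 0.997], [-0.996, -0.055, -0.071], [0.059, -0.997, -0.041]]
ft_force: [-0.5, 1.2, -4.0]
gripper_width: 11.2
```

```bash
 python3 go.py 565 -271 270 w
```

```text
t 19.7 p [ 366.816 -166.196  311.505] q [ 0.586  0.067 -0.335  2.05   0.1    1.061  0.13 ] f [-0.472  1.161 -3.951] w 11.2
[[-0.069 -0.045  0.997]
 [-0.996 -0.055 -0.071]
 [ 0.059 -0.997 -0.041]]
grasp pt in bed: [ -38.197 -329.298  299.782]
tool axes in bed frame (cols x,y,z):
 [[ 0.007 -0.536  0.844]
 [-0.998 -0.057 -0.028]
 [ 0.064 -0.842 -0.535]]
force bed [-2.427  1.139 -3.161]
tool delta (TCP->world) [ 88.309  38.206 206.701]
```

jog_arm --pt "0.017 0.006 0.04 0" --pt "0.017 0.006 0.04 0" --pt "0.017 0.006 0.04 0" --pt "0.017 0.006 0.04 0" --pt "0.015 0.006 0.03 0"

```text
time: 20.2
ee_pos: [558.0, -264.8, 277.6]
eef_rot: [[-0.065, -0.04, 0.997], [-0.997, -0.048, -0.067], [0.05, -0.998, -0.037]]
ft_force: [0.1, -0.1, -4.2]
gripper_width: 11.3
```

```bash
 python3 go.py 565 -271 270 w; python3 wr.py w5; python3 - <<'E'
from plant import eyes
import cv2
for c in ['side','top']:
    d=eyes.get_image(c); cv2.imwrite(f'pics/e_{c}.png',cv2.resize(d['img'][110:290,150:390,::-1],None,fx=3.3,fy=3.3,interpolation=cv2.INTER_CUBIC))
E
```

```text
t 20.2 p [ 557.959 -264.771  277.601] q [ 0.544  0.487 -0.285  1.581  0.21   1.125  0.129] f [ 0.088 -0.055 -4.231] w 11.3
[[-0.065 -0.04   0.997]
 [-0.997 -0.048 -0.067]
 [ 0.05  -0.998 -0.037]]
grasp pt in bed: [ 113.928 -419.517  172.799]
tool axes in bed frame (cols x,y,z):
 [[ 0.006 -0.532  0.847]
 [-0.999 -0.049 -0.024]
 [ 0.054 -0.845 -0.531]]
force bed [-2.038 -0.051 -3.709]
tool delta (TCP->world) [5.372 7.602 7.714]
20.2 [ 557.959 -264.771  277.601] [[-0.065 -0.04   0.997]
 [-0.997 -0.048 -0.067]
 [ 0.05  -0.998 -0.037]]
```

View pics/w5.png

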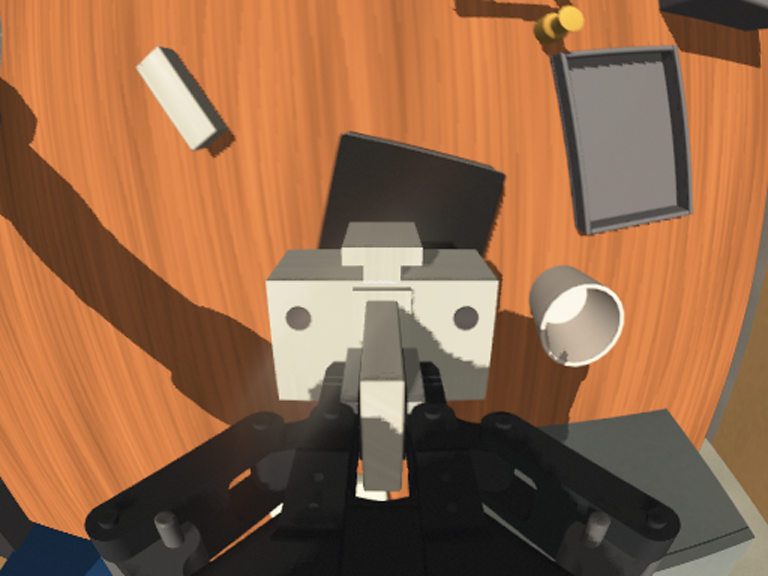

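View pics/e_side.png

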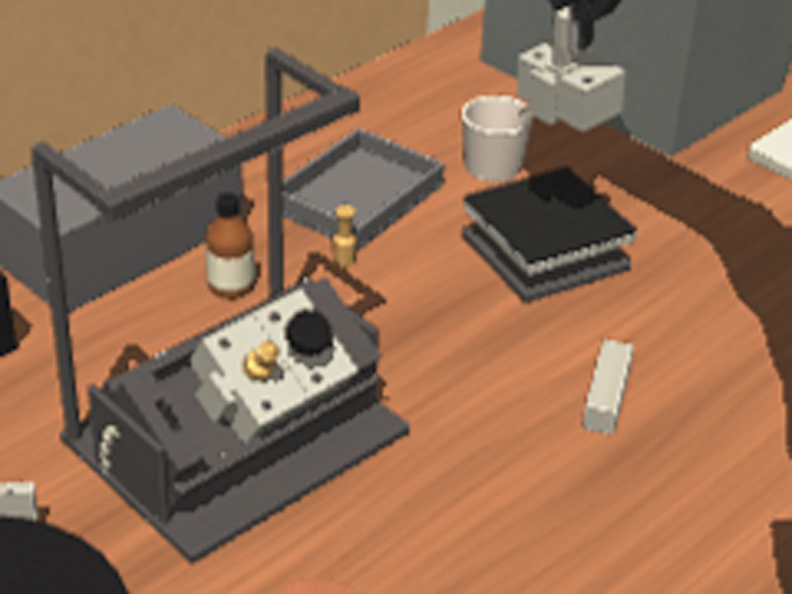

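View pics/e_top.png

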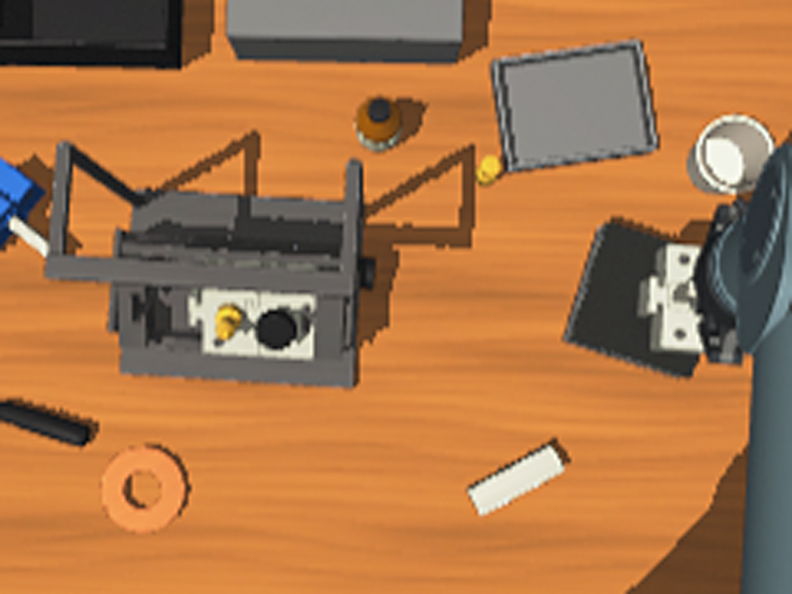

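```bash
python3 - <<'E'
from h import *
d=pickle.load(open('w5.pkl','rb'))
def f(p):
    x,y,h=p; a=-.283; R=np.array([[np.cos(a),-np.sin(a)],[np.sin(a),np.cos(a)]])
    return np.array([wproj(d,np.r_[R@c+[x,y],h]) for c in ([-65,65],[65,65])])*1.5
print(f([565,-271,52]))
obs=np.array([[348,133],[504,172]])
for h in (50,54,58): 
    r=least_squares(lambda p:(f([p[0],p[1],h])-obs).ravel(),[565,-271]); print(h,r.x,r.fun)
r=least_squares(lambda p:(f(p)-obs).ravel(),[565,-271,52]); print(r.x)
E
```

```text
[[335.267 134.229]
 [500.927 173.299]]
50 [ 571.403 -270.653] [-4.062 -0.056  4.299  0.367]
54 [ 571.212 -270.308] [-4.99  -0.246  5.271  0.636]
58 [ 571.022 -269.963] [-5.938 -0.439  6.267  0.912]
[ 572.267 -272.203   32.102]
```

```bash
python3 - <<'E'
import pickle,cv2
d=pickle.load(open('w5.pkl','rb'))
a=d[0][75:185,195:350,::-1]; cv2.imwrite('pics/w5z.png',cv2.resize(a,None,fx=5,fy=5,interpolation=cv2.INTER_CUBIC))
E
```

```text
(no output)
```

View pics/w5z.png

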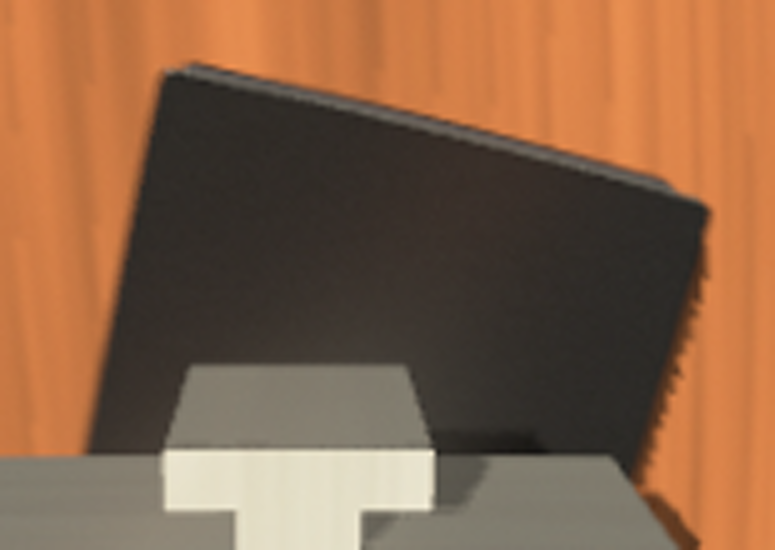

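```bash
python3 - <<'E'
from h import *
d=pickle.load(open('w5.pkl','rb'))
def f(p):
    x,y,h=p; a=-.283; R=np.array([[np.cos(a),-np.sin(a)],[np.sin(a),np.cos(a)]])
    return np.array([wproj(d,np.r_[R@c+[x,y],h]) for c in ([-65,65],[65,65])])
obs=np.array([[228-.4,89.4-.4],[336.6-.4,116.4-.4]])
for h in (48,52,56): 
    r=least_squares(lambda p:(f([p[0],p[1],h])-obs).ravel(),[565,-271]); print(h,r.x,r.fun)
E
```

```text
48 [ 568.916 -271.573] [-0.187  0.517  0.234 -0.514]
52 [ 568.75  -271.217] [-0.801  0.392  0.873 -0.34 ]
56 [ 568.585 -270.862] [-1.429  0.265  1.527 -0.16 ]
```

jog_arm --pt "0 0.02 0.004 0" --pt "0 0.02 0.004 0" --pt "-0.001 0.02 0.004 0" --pt "-0.001 0.02 0.003 0" --pt "0 0.01 0.001 0"

```text
time: 20.85
ee_pos: [567.4, -264.3, 187.6]
eef_rot: [[-0.064, -0.037, 0.997], [-0.997, -0.04, -0.065], [0.043, -0.999, -0.034]]
ft_force: [-0.9, 0.4, -5.2]
gripper_width: 11.4
```

```bash
cat > ho.py <<'E'
from h import *
from plant import monitor
o=monitor.get_obs(); R=np.array(o['eef_rot']); p=np.array(o['ee_pos'])
hz=R@np.array([.018,-1,0]); hz/=np.linalg.norm(hz); org=p+6*R[:,1]-82*hz
print('t',o['time'],'p',p,'f',np.array(o['ft_force']),'tau',np.array(o['wrist_torque']),'w',round(o['gripper_width'],2)); print(R); print('hz',hz,'origin',org,'tilt',np.hypot(*hz[:2]))
print('to centre, tool axes (z kept):',R.T@(np.array([567,-271,org[2]])-org),'down 10:',R.T@[0,0,-10])
E
python3 ho.py
```

```text
t 20.85 p [ 567.442 -264.309  187.55 ] f [-0.898  0.417 -5.167] tau [ 0.079 -0.053 -0.029] w 11.4
[[-0.064 -0.037  0.997]
 [-0.997 -0.04  -0.065]
 [ 0.043 -0.999 -0.034]]
hz [0.036 0.022 0.999] origin [ 564.273 -266.378   99.633] tilt 0.04228683037690293
to centre, tool axes (z kept): [4.434 0.085 3.021] down 10: [-0.426  9.985  0.344]
```

jog_arm --pt "0.001 0.008 0.001 0" --pt "0.001 0.008 0.001 0" --pt "0.001 0.007 0.001 0" --pt "0.001 0.005 0.0005 0" --pt "0 0.003 0 0"

```text
time: 21.35
ee_pos: [569.2, -269.9, 156.6]
eef_rot: [[-0.064, -0.035, 0.997], [-0.997, -0.039, -0.065], [0.041, -0.999, -0.033]]
ft_force: [0.5, 0.2, -4.1]
gripper_width: 10.9
```

```bash
python3 ho.py
```

```text
t 21.35 p [ 569.194 -269.866  156.614] f [ 0.503  0.226 -4.069] tau [ 0.091 -0.054  0.047] w 10.86
[[-0.064 -0.035  0.997]
 [-0.997 -0.039 -0.065]
 [ 0.041 -0.999 -0.033]]
hz [0.034 0.021 0.999] origin [ 566.194 -271.845   68.688] tilt 0.04011475786042886
to centre, tool axes (z kept): [-0.894 -0.061  0.748] down 10: [-0.414  9.986  0.326]
```

jog_arm --pt "0 0.002 0 0" --pt "0 0.002 0 0" --pt "0 0.002 0 0" --pt "0 0.002 0 0" --pt "0 0.002 0 0"

```text
time: 21.85
ee_pos: [569.6, -270.4, 146.8]
eef_rot: [[-0.064, -0.034, 0.997], [-0.997, -0.04, -0.065], [0.042, -0.999, -0.031]]
ft_force: [-0.1, -0.0, -3.6]
gripper_width: 10.7
```

```bash
python3 ho.py
```

```text
t 21.85 p [ 569.551 -270.416  146.754] f [-0.084 -0.012 -3.582] tau [ 0.079 -0.113  0.013] w 10.68
[[-0.064 -0.034  0.997]
 [-0.997 -0.04  -0.065]
 [ 0.042 -0.999 -0.031]]
hz [0.032 0.022 0.999] origin [ 566.695 -272.449   58.825] tilt 0.03907573498965112
to centre, tool axes (z kept): [-1.465 -0.068  0.21 ] down 10: [-0.419  9.986  0.309]
```

jog_arm --pt "0 0.001 0 0" --pt "0 0.001 0 0" --pt "0 0.001 0 0" --pt "0 0.001 0 0" --pt "0 0.001 0 0"

```text
time: 22.35
ee_pos: [569.6, -270.7, 143.3]
eef_rot: [[-0.064, -0.033, 0.997], [-0.997, -0.04, -0.065], [0.043, -0.999, -0.031]]
ft_force: [-4.2, 1.9, 5.2]
gripper_width: 10.9
```

```bash
python3 ho.py
```

```text
t 22.35 p [ 569.554 -270.735  143.322] f [-4.202  1.917  5.24 ] tau [0.531 0.713 0.095] w 10.9
[[-0.064 -0.033  0.997]
 [-0.997 -0.04  -0.065]
 [ 0.043 -0.999 -0.031]]
hz [0.032 0.023 0.999] origin [ 566.713 -272.824   55.394] tilt 0.039293755943525965
to centre, tool axes (z kept): [-1.837 -0.083  0.167] down 10: [-0.425  9.986  0.307]
```

jog_arm --pt "0 0.0005 0 0" --pt "0 0 0 0" --pt "0 0 0 0" --pt "0 0 0 0" --pt "0 0 0 0" --grip_force 40

```text
time: 22.85
ee_pos: [569.5, -270.6, 143.9]
eef_rot: [[-0.064, -0.033, 0.997], [-0.997, -0.041, -0.065], [0.043, -0.999, -0.031]]
ft_force: [-2.8, 0.9, 2.3]
gripper_width: 10.8
```

```bash
python3 ho.py
```

```text
t 22.85 p [ 569.497 -270.646  143.859] f [-2.762  0.936  2.265] tau [0.384 0.491 0.073] w 10.83
[[-0.064 -0.033  0.997]
 [-0.997 -0.041 -0.065]
 [ 0.043 -0.999 -0.031]]
hz [0.032 0.023 0.999] origin [ 566.667 -272.755   55.931] tilt 0.039332260480692556
to centre, tool axes (z kept): [-1.771 -0.083  0.218] down 10: [-0.428  9.986  0.305]
```

jog_arm --pt "0 0.001 0 0" --pt "0 0.001 0 0" --pt "0 0.001 0 0" --pt "0 0.0005 0 0" --pt "0 0.0003 0 0" --grip_force 25

```text
time: 23.35
ee_pos: [569.5, -270.8, 142.8]
eef_rot: [[-0.064, -0.033, 0.997], [-0.997, -0.041, -0.065], [0.043, -0.999, -0.031]]
ft_force: [-4.5, 1.7, 7.4]
gripper_width: 11.4
```

```bash
python3 ho.py
```

```text
t 23.35 p [ 569.482 -270.803  142.807] f [-4.46   1.727  7.376] tau [0.636 0.933 0.155] w 11.36
[[-0.064 -0.033  0.997]
 [-0.997 -0.041 -0.065]
 [ 0.043 -0.999 -0.031]]
hz [0.032 0.023 0.999] origin [ 566.631 -272.955   54.88 ] tilt 0.03980066368393939
to centre, tool axes (z kept): [-1.973 -0.093  0.24 ] down 10: [-0.433  9.986  0.307]
```

Resting with about 12 N on the pad while held (well under 30 N). Releasing.

jog_arm --pt "0 0 0 0" --pt "0 0 0 0" --pt "0 0 0 0" --pt "0 0 0 0" --pt "0 0 0 0" --fingers 0.5

```text
time: 23.85
ee_pos: [571.6, -271.6, 142.6]
eef_rot: [[-0.064, -0.029, 0.998], [-0.997, -0.043, -0.065], [0.044, -0.999, -0.026]]
ft_force: [0.3, -0.7, 0.3]
gripper_width: 42.5
```

```bash
python3 ho.py; python3 wr.py w6
```

```text
t 23.85 p [ 571.608 -271.551  142.633] f [ 0.348 -0.67   0.348] tau [-0.027 -0.029  0.004] w 42.47
[[-0.064 -0.029  0.998]
 [-0.997 -0.043 -0.065]
 [ 0.044 -0.999 -0.026]]
hz [0.027 0.025 0.999] origin [ 569.184 -273.822   54.696] tilt 0.03685848591916915
to centre, tool axes (z kept): [-2.672 -0.057 -2.363] down 10: [-0.443  9.987  0.258]
23.85 [ 571.608 -271.551  142.633] [[-0.064 -0.029  0.998]
 [-0.997 -0.043 -0.066]
 [ 0.044 -0.999 -0.026]]
```

View pics/w6.png

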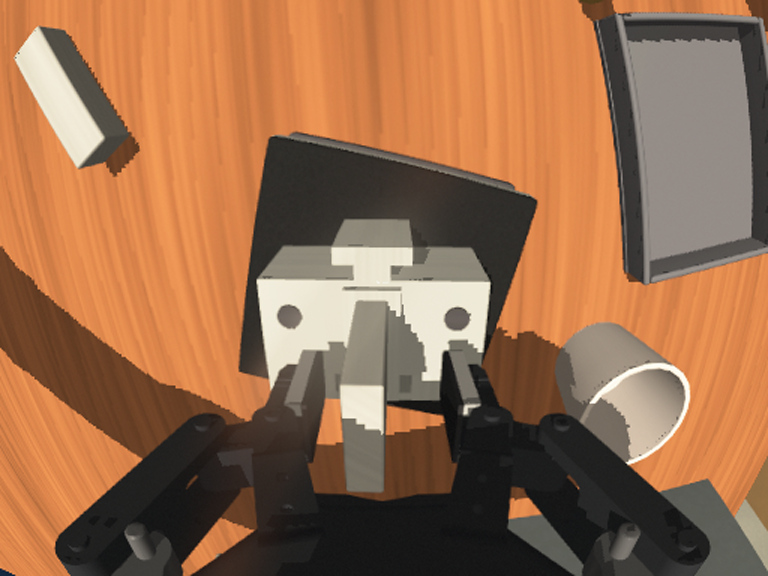

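jog_arm --pt "0 -0.01 -0.003 0" --pt "0 -0.02 -0.001 0" --pt "0 -0.03 0 0" --pt "0 -0.04 0 0" --pt "0 -0.04 0 0"

```text
time: 24.4
ee_pos: [567.4, -264.1, 283.0]
eef_rot: [[-0.064, -0.04, 0.997], [-0.997, -0.038, -0.065], [0.041, -0.998, -0.038]]
ft_force: [0.6, -1.0, 0.9]
gripper_width: 42.9
```

jog_arm --pt "0 -0.03 0 0" --pt "0 -0.03 -0.03 0" --pt "0 -0.01 -0.04 0" --pt "0 0 -0.04 0" --pt "0 0 -0.02 0"

```text
time: 24.9
ee_pos: [441.0, -251.6, 370.1]
eef_rot: [[-0.061, -0.024, 0.998], [-0.997, -0.044, -0.062], [0.045, -0.999, -0.021]]
ft_force: [0.3, -1.0, -0.5]
gripper_width: 42.4
```

```bash
python3 ho.py; python3 - <<'E'
from plant import eyes
import cv2
for c in ['side','top']:
    d=eyes.get_image(c); cv2.imwrite(f'pics/f_{c}.png',cv2.resize(d['img'][110:290,150:390,::-1],None,fx=3.3,fy=3.3,interpolation=cv2.INTER_CUBIC))
E
```

```text
t 24.9 p [ 441.025 -251.554  370.101] f [ 0.274 -1.009 -0.525] tau [0.053 0.051 0.02 ] w 42.4
[[-0.061 -0.024  0.998]
 [-0.997 -0.044 -0.062]
 [ 0.045 -0.999 -0.021]]
hz [0.023 0.026 0.999] origin [ 439.033 -253.933  282.157] tilt 0.03428495247936273
to centre, tool axes (z kept): [  9.247  -2.28  128.748] down 10: [-0.451  9.988  0.209]
```

View pics/f_side.png

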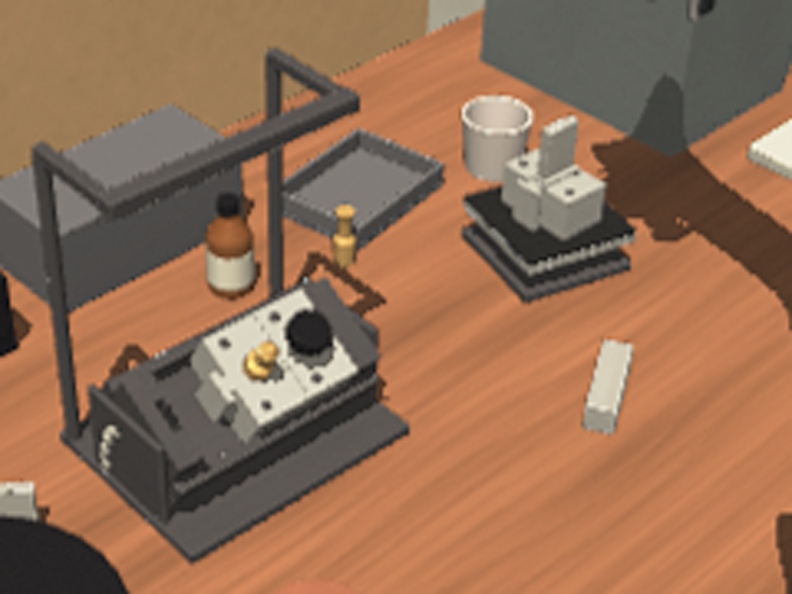

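View pics/f_top.png

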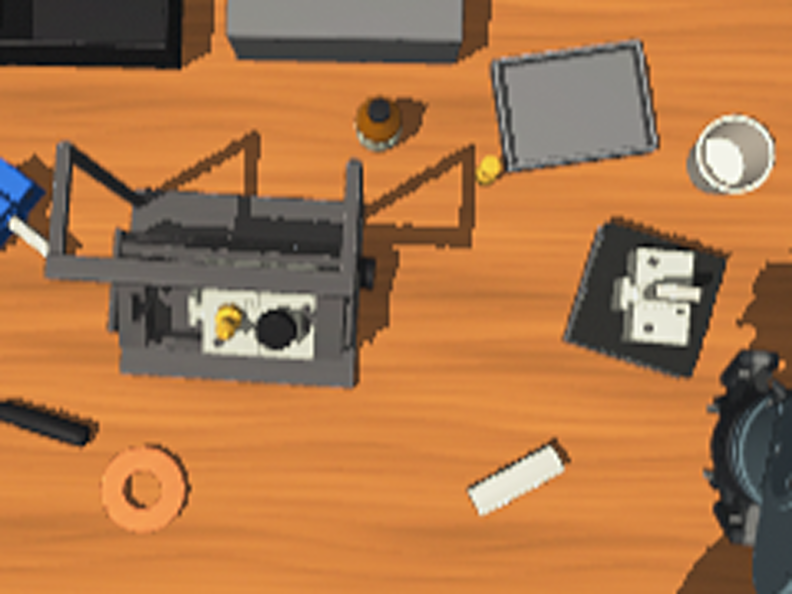

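```bash
python3 - <<'E'
from h import *
print(onz('top',(150+661/3.3,110+296/3.3),97),onz('top',(150+648/3.3,110+298.5/3.3),52))
E
```

```text
[ 563.64  -271.635   97.   ] [ 563.671 -269.504   52.   ]
```

Measured in the top picture, the holder's centre is within about 2 mm of the plate's. It stands upright, the other two holders look seated, and the arm is clear of everything, so I am handing in.

```bash
python3 -c "
from plant import r
print(r.job_done())"
```

```text
the job is handed in; nothing more can be done
None
```

The finned holder is standing upright and released in the middle of the stand's plate, and I handed the job in at about 25 s of the 58 s allowed. No verdict was reported.

**What I did**
- **Tilting the tool:** the jog offers no tilt command, so I tilted the tool 30° by pushing against a joint limit.
- **Drawing out:** I gripped the plain fin by its broad faces and drew the holder straight out along the bed's z. The wrist load stayed at about 4–5 N, one holder's weight. I carried on to about 120 mm before moving sideways.
- **Placing:** I brought the tool back upright at the limits near the base, then lowered the holder onto the pad in 1–2 mm steps until I felt contact. It pressed with at most about 12 N while held. I then opened the fingers and backed away.

**Last checks**
- **Position:** the top picture puts the holder's centre about 2 mm from the plate's. The wrist camera had earlier placed the stand about 4 mm further in x than the fixed cameras did; I aimed between the two, and either is well within 25 mm.
- **Upright:** I did not measure the final lean; the picture shows the holder standing flat. It was held about 0.04 rad off vertical at contact.
- **Pad height:** I felt contact at about 55 mm by the arm's measure, against 50–52 mm from the pictures.
- **Others:** the knob and dop holders look seated, and the bystanders in view look unmoved. After letting go, the wrist force was about zero.

**Possible failures**
- **Joint 2:** it read −0.374 rad at its lower limit, which is listed as −0.37. I cannot tell whether that counts as passing the range.
- **Light bar:** while positioning I overshot, and the open fingers came right up to the bar. The wrist force stayed under 2 N.

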